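# Load a blank name plate into the gift engraver

## Task

Load the blank blue name plate into the gift engraver: lift the spring clip by its red bar until it stays up by itself, slide the plate flat beneath it, along the side rail, until it sits fully home against both the rail and the back stop with the stop's brass seat button pushed in, and let go. The stop was left set somewhere along its slot, so feel for it and push only lightly, never with more than 8 N. Then take the red bar again and lower the clip gently onto the plate, without letting it snap down, and leave the things standing around in place.

Things in the scene. Friction and masses are not known exactly. Their poses are not given: they have to be found in the camera images.
- engraver: fixed engraving machine, pallet run out to the robot. Origin on the counter below the middle of the lane; x = the way the plate slides in, y left, z up. The bed is 30 mm above the counter: from x = -50 to +6 mm a tongue only 28 mm wide (finger room beside the plate, down to 17 mm above the counter), then 80 mm wide to x = +94. White housing, 180 mm wide, 113 high, from x = +158 mm
- home (a point): point on the bed above the engraver's origin. The centre of the underside of a seated plate lies on this point's x axis (y = 0), between x = -4 and +12 mm as the stop happens to be set, the plate's length along x. Axes as the engraver's
- stop: slot of the adjustable back stop, fixed. Origin on the bed, 46 mm beyond home. The stop, a dark steel block (38 mm wide, 11 mm high) clamped in the slot, has the face that the plate's short side must meet somewhere between x = 0 and +16 mm from this origin; where is not measured, so it must be felt. Axes as the engraver's
- seat_button (a joint): brass button in the middle of the stop's face, 5 mm across: travel in m, 0 = out (standing 3 mm before the face), 0.003 = flush with the face. Very light spring (under 0.3 N, less than the friction of the lying plate); pushed in by the plate as it comes home
- rail: side rail, dark steel bar fixed on the left (+y) of the bed. Origin at the bottom of the face that the plate's long side must touch (it looks to -y, runs from x = -28 mm with a rounded nose to +26 mm from here, 8 mm high), 30 mm beyond and 25 mm to the left of home. Axes as the engraver's
- clip (a joint): angle of the sprung clip, rad: 0 shut and empty, about 0.06 foot on the plate, 0.54 fully up (ends of travel at 0 and 0.54). Over-centre spring: below 0.34 it pulls the clip down (about 7 N upwards at the bar lifts it from shut), above 0.34 it pulls it up and holds it there. Little friction: let go below 0.34 it snaps down in a tenth of a second
- foot: the clip's black rubber foot, a round bar 8 mm thick, 44 mm wide along y, turning with the clip; origin at its middle. Shut, it lies 32 mm nearer the robot than the hinge, 8 to 24 mm before the stop's face, and presses the plate with about 7 N; with the clip up it stands about 15 mm clear above the plate's top, so the plate must slide in from the front
- clip_hinge (a point): centre of the clip's hinge axis (along the engraver's y), fixed, 48 mm above the counter and 70 mm beyond the engraver's origin
- clip_bar (a point): centre of the clip's red lifting bar: round, 10 mm thick, 46 mm free length along y between two flat cheeks. Shut, it lies 50 mm nearer the robot than the hinge and 26 mm above it; it turns about the hinge, up and away from the robot. 30 mm free below it. Gripped across (fingers closing along the engraver's x) it can turn between the fingers
- plate: loose blank name plate of blue anodised metal, 100 x 50 x 6 mm (x, y, z), 0.2 kg, lying flat on the counter. Origin at the centre of its underside, x along its length. Both ends are alike: either may go in first
- blue_box: bystander: small blue gift box with a bow, 61x81x70 mm, origin at the centre of its underside
- red_spool: bystander: spool of red ribbon, 63x72x22 mm, origin under its middle
- green_tin: bystander: round green tin, 57 mm across, 60 mm high, origin at the centre of its underside
- pen: bystander: pen lying on the counter, 145 mm long, origin under its middle

How it is judged:
By the outcome, as a careful person would: the job done as asked, in the order asked, and still so for the second after the job is handed in, with the robot touching nothing.
It also fails if it takes over 72 s, if anything falls off the work surface, if the arm or the gripper's body presses on something with over 40 N, if the wrist force passes 120 N, or if a joint passes its speed limit or range.

## Robot

A 6-joint arm with a two-finger parallel gripper is mounted at the origin on a cart in front of the work surface, level with it; the furniture and walls round the work are solid. World frame = base frame: x ahead of the robot, y to its left, z up, the work surface at z = 0. Lengths are in m, angles in rad, forces in N, time in s.
With the tool pointing down it reaches from about 0.325 to 1 m from the base axis. Payload 5.1 kg.
Tool frame: the origin (TCP) lies between the finger pads; the fingertips stand 8 mm ahead of it and the grasp point (between the pads) lies 11 mm behind it; z points along the fingers, y is the direction in which the jaws open and shut (so a half turn about z gives the same grasp; the last joint's range is limited). The gripper opens to 85 mm and grips with 20 to 120 N. Pads are 22 mm wide; open, the fingers measure 114 mm over their backs; the gripper's body (76 mm by 85 mm) begins 54 mm behind the grasp point. The pads swing forward as they close: fully open they stand 13 mm farther back than shut.
Start: joints at [1.162, 0.124, 1.65, -0, 1.367, -0.083], TCP at [0.208, 0.616, 0.239] pointing down, gripper open.
Joint ranges: [-2.61, 2.61], [-1.02, 2.33], [0.03, 2.71], [-1.35, 4.49], [0.32, 2.68], [-2.91, 2.91]. Speed limits (rad/s): [2.57, 2.57, 3.14, 3.14, 3.14, 3.14].

## Interface

Orientations are given as a unit quaternion [w, x, y, z].
In Python, from bench import ctrl, vision, ticket gives the robot as it stands.
- The arm moves only by the shell command python3 -m crank 'ROWS' [FORCE]. ROWS is JSON, a list of rows, each a list of 3 entries, a list of its own where there are three numbers: the shift along the tool's x, y, z in m, then the turn about the tool's z in rad, then the finger opening in m, from 0 to 0.0854. In form: [[[tx, ty, tz], twist, claw], ...]. A call has 1 to 12 rows; each row shifts and turns the commanded pose from where the row before left it, along the tool's axes as they then stand; what a row does not reach is not made up. A row lasts 1/10 s, in which the tool goes at most 50 mm and 8.59 degrees, less where a joint would pass 70% of its speed; a pose out of reach is approached as far as the arm can. A call with a gripper value outside its range is refused whole. The fingers move at their own pace and stop on an object; FORCE is the grip in N (left out, the last holds). Time passes only in rows, so rows that do not move let the fingers close. It gives the time, the measured TCP pose, the force and the opening at its end, in the units of the state.
- ctrl.sense(): the state, without advancing time (a new reading comes with each control period).
- vision.capture(name): name is "side" or "top" or "wrist"; returns the picture (384x512x3 uint8, blue, green, red); there is no depth.
- vision.calibration(name): a dict with "fx", "fy", "cx", "cy" (pixels), "rvec" (rotation vector, rad) and "tvec" (3), from world to camera coordinates, as OpenCV has them. Camera axes: x right, y down, z forward; pixel columns grow to the right and rows downward; lengths in m; the calibration is good to about 2 mm. A picture is of the moment at which its call begins: read the wrist's pose just before it. calibration takes no time and is no camera call; for the wrist camera it gives the pose at the moment of the call.
- ticket.sign_off(): hands the job in, once; it reports no verdict.
The state is a dict: "clock": time; "joints": joint angles; "qd": joint speeds; "tau": joint torques, N m; "tcp_pos": TCP position; "tool_rot": TCP orientation; "force": force on the tool from outside, world axes, zero at the start; "moment": the same for the moment, N m; "finger_gap": finger opening in m.
Only numpy, scipy, OpenCV 4.12 (cv2) and the standard library are available. Lean on these libraries where they do the work, as an engineer would, in place of code of your own. Each camera call takes 0.05 s, during which the arm holds its last target.

## Working session

There is one attempt and no reset: what is moved stays moved. The work goes in short steps, Python scripts to look and compute and a shell command to move; the robot and the scene stay as the last step left them, time stands still between calls to the robot, and variables do not carry over. Pictures are saved under pics/ and viewed, and the job is handed in when it is done.

```bash
ls; mkdir -p pics
cat > h.py <<'E'
import numpy as np,cv2
from bench import ctrl,vision,ticket
def cal(n):
    c=vision.calibration(n);K=np.array([[c['fx'],0,c['cx']],[0,c['fy'],c['cy']],[0,0,1.]])
    return K,np.array(c['rvec'],float).ravel(),np.array(c['tvec'],float).ravel()
def ray(c,u,v):
    K,r,t=c;R=cv2.Rodrigues(r)[0];d=R.T@np.linalg.inv(K)@np.array([u,v,1.]);return -R.T@t,d
def onz(c,u,v,z):
    o,d=ray(c,u,v);return o+d*(z-o[2])/d[2]
def proj(c,p):
    K,r,t=c;return cv2.projectPoints(np.atleast_2d(np.array(p,float)),r,t,K,None)[0].reshape(-1,2)
E
python3 - <<'E'
from h import *
s=ctrl.sense();print({k:np.round(v,3) for k,v in s.items()})
for n in ("side","top","wrist"):
    cv2.imwrite(f'pics/{n}0.png',vision.capture(n)); print(n,[np.round(x,3).tolist() for x in cal(n)])
E
```

```text
pics
{'clock': np.float64(0.0), 'joints': array([ 1.162,  0.125,  1.652,  0.   ,  1.367, -0.083]), 'qd': array([-0.001,  0.001,  0.001, -0.   ,  0.   ,  0.002]), 'tau': array([ 0.0000e+00, -4.2362e+01, -3.6544e+01,  0.0000e+00,  7.0000e-03,
       -0.0000e+00]), 'tcp_pos': array([0.208, 0.615, 0.238]), 'tool_rot': array([-0.   ,  0.162,  0.987, -0.001]), 'force': array([ 0.343, -0.025,  0.614]), 'moment': array([-0.007, -0.047, -0.01 ]), 'finger_gap': np.float64(0.085)}
side [[[415.131, 0.0, 252.508], [0.0, 415.131, 189.526], [0.0, 0.0, 1.0]], [2.296, -0.084, 0.055], [-0.598, 0.122, 0.852]]
top [[[437.17, 0.0, 256.947], [0.0, 437.17, 193.02], [0.0, 0.0, 1.0]], [2.095, -2.136, 0.163], [0.081, 0.62, 0.925]]
wrist [[[299.01, 0.0, 253.856], [0.0, 299.01, 193.165], [0.0, 0.0, 1.0]], [-2.339, -1.681, -0.258], [-0.649, -0.039, 0.381]]
```

View pics/side0.png

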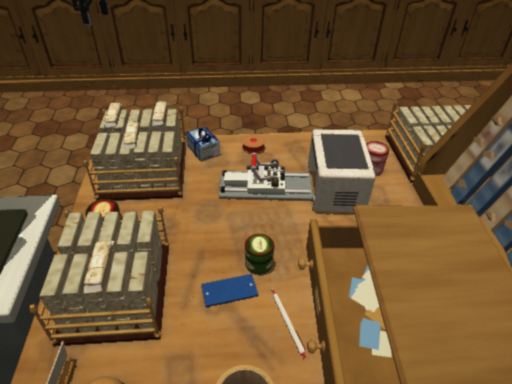

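View pics/top0.png

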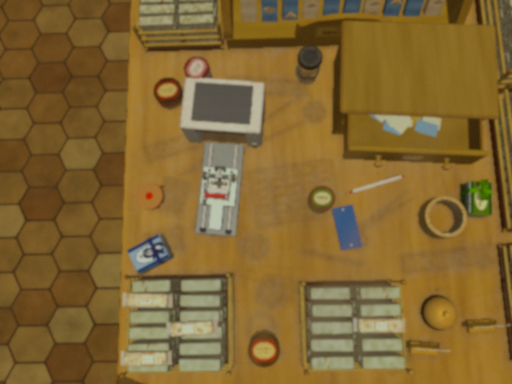

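View pics/wrist0.png

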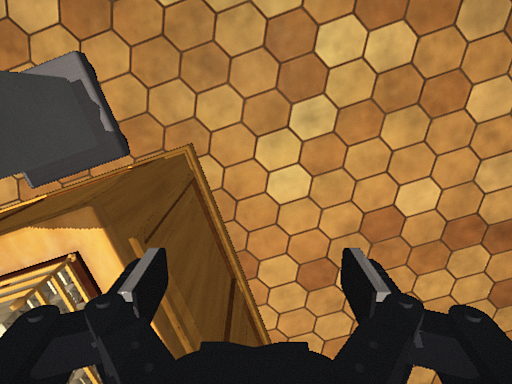

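The side view shows the engraver near (266,180), its red bar near (253,160), the plate at (229,291), the tin at (259,253) and the pen at (288,322). In the top view the engraver bed is at (220,190), the plate at (347,227), the tin at (321,198) and the pen at (376,184).

Run:
```python
from h import *
for n,reg in (("top",(330,200,365,255)),("side",(195,268,262,310))):
    im=cv2.imread(f'pics/{n}0.png');c=cal(n)
    hsv=cv2.cvtColor(im,cv2.COLOR_BGR2HSV);m=cv2.inRange(hsv,(100,120,50),(125,255,255))
    mm=np.zeros_like(m);x0,y0,x1,y1=reg;mm[y0:y1,x0:x1]=m[y0:y1,x0:x1]
    cs=max(cv2.findContours(mm,0,2)[0],key=cv2.contourArea)
    P=np.array([onz(c,u,v,.006)[:2] for u,v in cs.reshape(-1,2).astype(float)])
    r=cv2.minAreaRect((P*1000).astype(np.float32));print(n,'plate',r)
    # red bar
    m=cv2.inRange(hsv,(0,160,100),(6,255,255))|cv2.inRange(hsv,(174,160,100),(180,255,255))
    k,l,st,ce=cv2.connectedComponentsWithStats(m)
    for i in range(1,k):
        if st[i,4]>15: print(n,'red',st[i].tolist(),ce[i].round(1),onz(c,*ce[i],.074).round(4))
    reg={'top':(185,130,260,245),'side':(205,135,325,215)}[n]
    x0,y0,x1,y1=reg
    crop=cv2.resize(im[y0:y1,x0:x1],None,fx=5 if n=='top' else 6,fy=5 if n=='top' else 6,interpolation=cv2.INTER_CUBIC)
    cv2.imwrite(f'pics/{n}_eng.png',crop)
    print(n, proj(c,[[0,0,0],[.5,0,0],[.5,.2,0],[.5,-.2,0]]).round(0).tolist())
```

```text
top plate ((557.142578125, -132.83245849609375), (68.77997589111328, 40.165679931640625), 8.05526065826416)
top red [206, 193, 19, 5, 51] [214.6 195.4] [0.615  0.1626 0.074 ]
top [[295.0, 486.0], [288.0, 248.0], [203.0, 250.0], [375.0, 247.0]]
side plate ((544.5597534179688, -140.57957458496094), (96.68128967285156, 48.6118278503418), 10.028762817382812)
side red [252, 155, 4, 11, 43] [253.5 160.1] [0.6142 0.1649 0.074 ]
side red [90, 201, 11, 10, 28] [ 93.9 205.3] [0.2769 0.0348 0.074 ]
side red [104, 200, 10, 11, 35] [110.6 204.3] [0.3102 0.0354 0.074 ]
side [[-39.0, 249.0], [206.0, 237.0], [206.0, 177.0], [205.0, 321.0]]
```

View pics/top_eng.png

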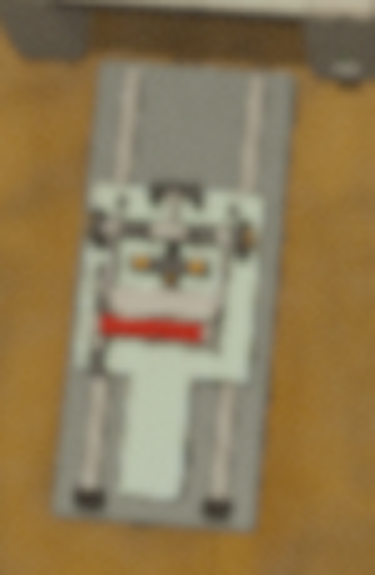

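View pics/side_eng.png

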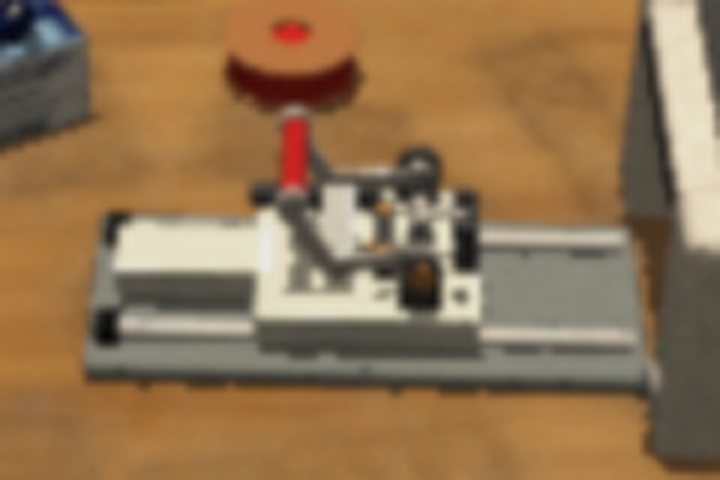

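```bash
cat >> h.py <<'E'
from scipy.spatial.transform import Rotation as Ro
def tool():
    s=ctrl.sense();q=s['tool_rot'];return np.array(s['tcp_pos']),Ro.from_quat([q[1],q[2],q[3],q[0]]).as_matrix(),s
def ang(): 
    R=tool()[1];return np.degrees(np.arctan2(R[1,1],R[0,1]))
def plan(target,yawdeg):
    "shift in tool axes now, and twist (rad) so that tool y is at yawdeg"
    p,R,s=tool();d=R.T@(np.array(target)-p);t=-np.radians((yawdeg-ang()+180)%360-180)
    return d.round(4),round(t,4)
E
python3 - <<'E'
from h import *
c=cal('wrist');p,R,s=tool();Rc=cv2.Rodrigues(c[1])[0]
print('cam in tool',R.T@(-Rc.T@c[2]-p),'axis fwd',(R.T@Rc.T[:,2]), 'right',R.T@Rc.T[:,0],ang())
n='top';c=cal(n)
off=np.array([185,130])
for nm,q in dict(NL=(78,370),FL=(92,185),FR=(265,195),NR=(245,380),TL=(120,495),TR=(185,498)).items():
    print(nm,onz(c,*(np.array(q)/5+off),.03).round(4))
c=cal('side');off=np.array([205,135])
for nm,q in dict(NR=(258,322),FR=(480,320),TR=(115,270),TL=(115,218)).items():
    print(nm,onz(c,*(np.array(q)/6+off),.03).round(4))
E
```

```text
cam in tool [ 0.07808784 -0.00021821 -0.13612062] axis fwd [-3.01862180e-01  5.77046924e-04  9.53351400e-01] right [ 9.00148038e-04  9.99999544e-01 -3.20265971e-04] 71.33192974118798
NL [0.6033 0.2005 0.03  ]
FL [0.6909 0.1944 0.03  ]
FR [0.6841 0.1134 0.03  ]
NR [0.597  0.1233 0.03  ]
TL [0.5452 0.1809 0.03  ]
TR [0.5432 0.1511 0.03  ]
NR [0.5981 0.1153 0.03  ]
FR [0.6835 0.1109 0.03  ]
TR [0.5441 0.1496 0.03  ]
TL [0.545 0.182 0.03 ]
```

Run:
```python
from h import *
print(plan([.63,.16,.22],-5))
```

```text
(array([-0.5456, -0.2963,  0.0187]), np.float64(1.3322))
```

```bash
python3 -m crank '[[[-0.042,-0.0228,0.0015],0,0.04],[[-0.042,-0.0228,0.0015],0,0.04],[[-0.042,-0.0228,0.0015],0,0.04],[[-0.042,-0.0228,0.0015],0,0.04],[[-0.042,-0.0228,0.0015],0,0.04],[[-0.042,-0.0228,0.0015],0,0.04],[[-0.042,-0.0228,0.0015],0,0.04],[[-0.042,-0.0228,0.0015],0,0.04],[[-0.042,-0.0228,0.0015],0,0.04],[[-0.042,-0.0228,0.0015],0,0.04],[[-0.042,-0.0228,0.0015],0,0.04],[[-0.042,-0.0228,0.0015],0,0.04]]' 25
python3 -m crank '[[[0,0,0],0.148,0.04],[[0,0,0],0.148,0.04],[[0,0,0],0.148,0.04],[[0,0,0],0.148,0.04],[[0,0,0],0.148,0.04],[[0,0,0],0.148,0.04],[[0,0,0],0.148,0.04],[[0,0,0],0.148,0.04],[[0,0,0],0.148,0.04]]'
python3 - <<'E'
from h import *
print(plan([.63,.16,.22],-5))
cv2.imwrite('pics/w1.png',vision.capture('wrist'))
E
```

```text
clock: 1.35
tcp_pos: [0.5989, 0.1935, 0.221]
tool_rot: [-0.0, 0.162, 0.987, -0.0]
force: [0.2, 0.0, 0.5]
finger_gap: 0.0397
clock: 2.25
tcp_pos: [0.5977, 0.1952, 0.2208]
tool_rot: [-0.0, 0.739, 0.673, -0.0]
force: [0.6, -0.3, -0.1]
finger_gap: 0.0402
(array([-0.032 ,  0.0354,  0.0008]), np.float64(-0.0059))
```

View pics/w1.png

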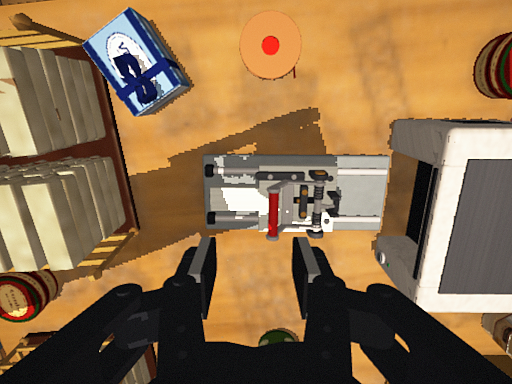

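The wrist view shows the engraver at about (205-388, 152-232), with the red bar from (273,188) to (272,237). The view is clear and I'll zoom in on it.

Run:
```python
from h import *
im=cv2.imread('pics/w1.png')
cv2.imwrite('pics/w1z.png',cv2.resize(im[145:240,200:332],None,fx=6,fy=6,interpolation=cv2.INTER_CUBIC))
```

```text
(no output)
```

View pics/w1z.png

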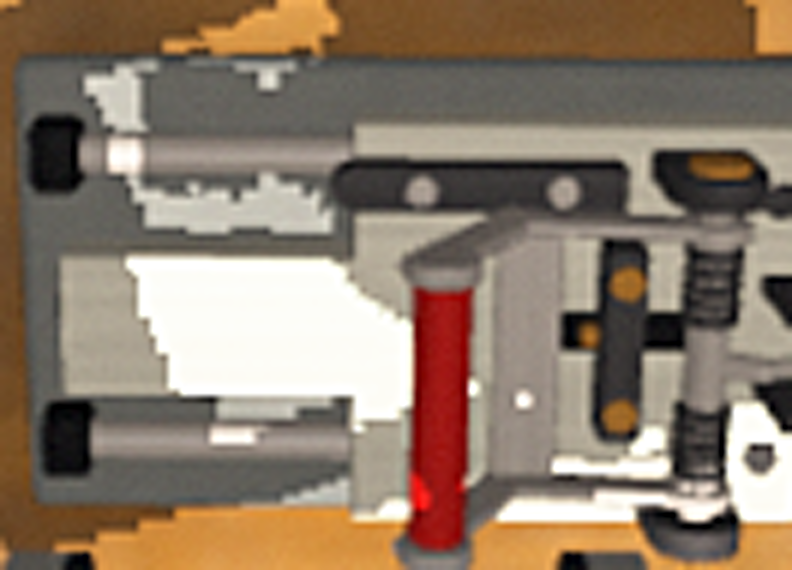

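Run:
```python
from h import *
c=cal('wrist')
F=[((60,257),-50,14,.03),((62,393),-50,-14,.03),((353,127),6,40,.03),((352,518),6,-40,.03),((353,395),6,-14,.03),((333,187),2,31,.038),((628,208),56,25,.038),((443,287),20,23,.074),((439,548),20,-23,.074)]
A=[];B=[]
for (u,v),x,y,z in F:
    A.append((x/1000,y/1000));B.append(onz(c,u/6+200-.4,v/6+145-.4,z)[:2])
A=np.array(A);B=np.array(B)
a=A-A.mean(0);b=B-B.mean(0)
th=np.arctan2((a[:,0]*b[:,1]-a[:,1]*b[:,0]).sum(),(a*b).sum());R=np.array([[np.cos(th),-np.sin(th)],[np.sin(th),np.cos(th)]])
t=B.mean(0)-R@A.mean(0);print(np.degrees(th),t);print(((B-t)@R-A)*1000)
loc=lambda u,v,z:(R.T@(onz(c,u/6+200-.4,v/6+145-.4,z)[:2]-t)*1000).round(1)
print('stop face top',loc(602,340,.041),loc(648,340,.041),'button tip',loc(580,335,.036),'bar',loc(441,417,.074),'hinge',loc(710,350,.048))
print('plate rail y',loc(480,210,.038),loc(600,210,.038),loc(480,160,.038))
```

```text
-5.697560087801628 [0.59284872 0.16157118]
[[ 0.15469527  0.33679472]
 [-0.5932703   0.72258916]
 [-0.36634361 -0.26348191]
 [ 0.08271915  0.36003965]
 [ 0.06810975  0.53520049]
 [-0.05771342 -0.72590336]
 [ 0.16514818  1.5094023 ]
 [ 0.06698393 -0.53342352]
 [ 0.47967103 -1.94121753]]
stop face top [52.2  1.9] [60.8  1.9] button tip [48.8  1.1] bar [20.3 -0.6] hinge [70.8  2.4]
plate rail y [29. 26.] [51.  26.1] [28.7 35.4]
```

Run:
```python
from h import *
print(plan([.6128,.1596,.071],-5.7))
```

```text
(array([-0.0339,  0.0186,  0.1498]), np.float64(0.0027))
```

```bash
python3 -m crank '[[[-0.034,0.0186,0],0.003,0.026],[[0,0,0.04],0,0.026],[[0,0,0.04],0,0.026],[[0,0,0.035],0,0.026],[[0,0,0.0],0,0.026],[[0,0,0.0],0,0.026]]'
python3 - <<'E'
from h import *
print(plan([.6128,.1596,.071],-5.7))
cv2.imwrite('pics/w2.png',vision.capture('wrist'))
E
```

```text
clock: 2.9
tcp_pos: [0.6133, 0.1597, 0.1061]
tool_rot: [-0.0, 0.738, 0.675, -0.001]
force: [-0.1, -0.2, 1.2]
finger_gap: 0.0259
(array([-0.0002, -0.0004,  0.0351]), np.float64(0.0108))
```

View pics/w2.png

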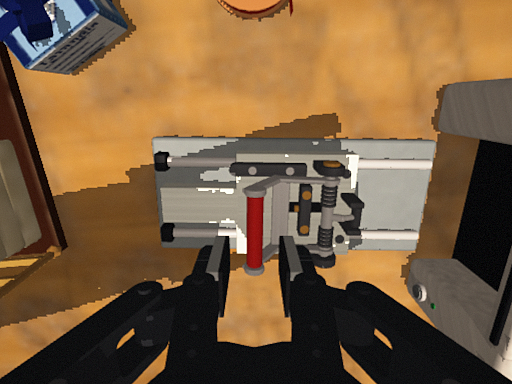

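The bar (column 255) is centred between the fingertips (columns 225 and 282). I'll descend and close.

```bash
python3 -m crank '[[[0,0,0.018],0.01,0.026],[[0,0,0.017],0,0.026],[[0,0,0],0,0.026],[[0,0,0],0,0.008],[[0,0,0],0,0.0],[[0,0,0],0,0.0],[[0,0,0],0,0.0],[[0,0,0],0,0]]' 25
python3 -c "
from h import *
p,R,s=tool();print(s['force'].round(1) if hasattr(s['force'],'round') else s['force'],ang())"
```

```text
clock: 3.75
tcp_pos: [0.6133, 0.1597, 0.0709]
tool_rot: [-0.0, 0.742, 0.671, -0.0]
force: [1.1, -0.3, -7.1]
finger_gap: 0.0093
[ 1.1 -0.3 -7.1] -5.730613468573218
```

```bash
python3 -c "
import numpy as np
a=.4795+np.linspace(0,.52,14);P=56.36*np.c_[-np.cos(a),-np.sin(a)];print(np.diff(P,axis=0).round(2).tolist(), (P[-1]-P[0]).round(2))"
```

```text
[[1.08, -1.98], [1.16, -1.93], [1.23, -1.89], [1.31, -1.84], [1.38, -1.78], [1.45, -1.72], [1.52, -1.67], [1.58, -1.6], [1.65, -1.54], [1.71, -1.47], [1.77, -1.4], [1.82, -1.33], [1.87, -1.26]] [ 19.53 -21.41]
```

```bash
python3 -m crank '[[[0,0.0011,-0.002],0,0],[[0,0.0012,-0.0019],0,0],[[0,0.0012,-0.0019],0,0],[[0,0.0013,-0.0018],0,0],[[0,0.0014,-0.0018],0,0],[[0,0.0014,-0.0017],0,0],[[0,0.0015,-0.0017],0,0]]'
python3 -m crank '[[[0,0.0016,-0.0016],0,0],[[0,0.0016,-0.0015],0,0],[[0,0.0017,-0.0015],0,0],[[0,0.0018,-0.0014],0,0],[[0,0.0018,-0.0013],0,0],[[0,0.0019,-0.0013],0,0],[[0,0,0],0,0]]'
```

```text
clock: 4.45
tcp_pos: [0.6225, 0.1589, 0.0848]
tool_rot: [-0.0, 0.742, 0.671, -0.0]
force: [-3.0, 0.2, -3.9]
finger_gap: 0.0087
clock: 5.15
tcp_pos: [0.6338, 0.1577, 0.0952]
tool_rot: [0.001, 0.742, 0.671, 0.0]
force: [-6.9, -2.4, 5.4]
finger_gap: 0.0089
```

```bash
python3 -m crank '[[[0,0,0],0,0.026],[[0,0,0],0,0.026],[[0,0,0],0,0.026],[[0,0,-0.02],0,0.026],[[0,0,-0.04],0,0.026],[[0,0,-0.04],0,0.026],[[0,0,0],0,0.06]]'
python3 - <<'E'
from h import *
print(tool()[0],ang())
cv2.imwrite('pics/w3.png',vision.capture('wrist'));cv2.imwrite('pics/s3.png',cv2.resize(vision.capture('side')[130:220,200:330],None,fx=6,fy=6))
E
```

```text
clock: 5.85
tcp_pos: [0.6373, 0.1586, 0.2014]
tool_rot: [0.004, 0.742, 0.671, 0.006]
force: [1.6, 0.6, 1.0]
finger_gap: 0.0393
[0.63733596 0.1585726  0.20143071] -5.727012861453426
```

View pics/w3.png

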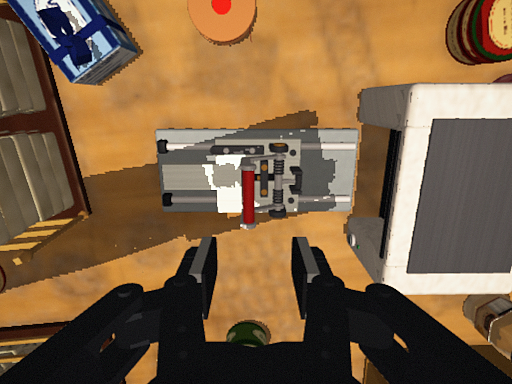

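View pics/s3.png

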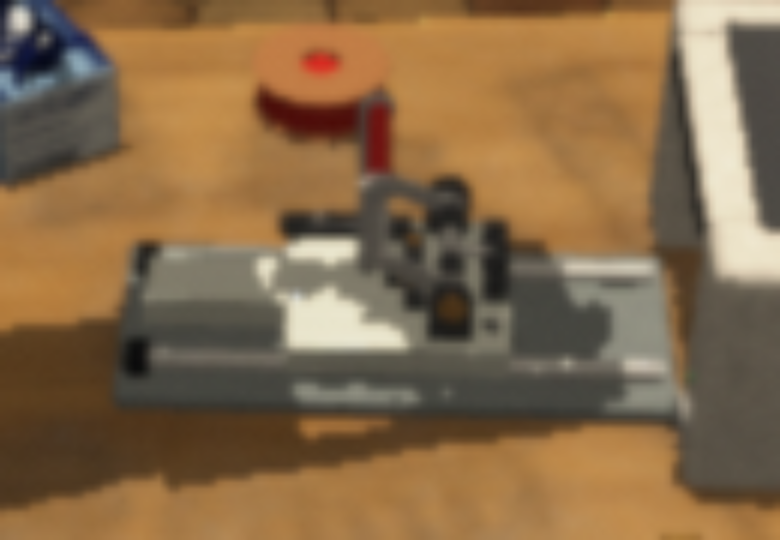

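Run:
```python
from h import *
c=cal('top');print('tin',onz(c,321,197,.06),'pen',onz(c,352,192,.005),onz(c,401,177,.005))
print(plan([.50,-.148,.2],100))
```

```text
tin [ 0.60864099 -0.07311305  0.06      ] pen [ 0.62831864 -0.15304903  0.005     ] [ 0.66176734 -0.26999654  0.005     ]
(array([-0.3179, -0.1029, -0.006 ]), np.float64(-1.8454))
```

```bash
python3 -m crank '[[[-0.0454,-0.0147,-0.001],0,0.07],[[-0.0454,-0.0147,-0.001],0,0.07],[[-0.0454,-0.0147,-0.001],0,0.07],[[-0.0454,-0.0147,-0.001],0,0.07],[[-0.0454,-0.0147,-0.001],0,0.07],[[-0.0454,-0.0147,-0.001],0,0.07],[[-0.0454,-0.0147,0],0,0.07]]'
python3 -m crank '[[[0,0,0],-0.148,0.07],[[0,0,0],-0.148,0.07],[[0,0,0],-0.148,0.07],[[0,0,0],-0.148,0.07],[[0,0,0],-0.148,0.07],[[0,0,0],-0.148,0.07],[[0,0,0],-0.148,0.07],[[0,0,0],-0.148,0.07],[[0,0,0],-0.148,0.07],[[0,0,0],-0.148,0.07],[[0,0,0],-0.148,0.07],[[0,0,0],-0.148,0.07]]'
python3 - <<'E'
from h import *
print(tool()[0],ang())
im=vision.capture('wrist');cv2.imwrite('pics/w4.png',im)
c=cal('wrist')
hsv=cv2.cvtColor(im,cv2.COLOR_BGR2HSV);m=cv2.inRange(hsv,(100,120,40),(125,255,255))
m=cv2.morphologyEx(m,cv2.MORPH_OPEN,np.ones((3,3)))
cs=max(cv2.findContours(m,0,2)[0],key=cv2.contourArea)
P=np.array([onz(c,u,v,.006)[:2] for u,v in cs.reshape(-1,2).astype(float)])
print(cv2.boundingRect(cs),cv2.minAreaRect((P*1000).astype(np.float32)))
E
```

```text
clock: 6.65
tcp_pos: [0.497, -0.1493, 0.1968]
tool_rot: [-0.001, 0.741, 0.671, -0.001]
force: [0.6, -0.3, -0.2]
finger_gap: 0.0699
clock: 7.85
tcp_pos: [0.4979, -0.1477, 0.1964]
tool_rot: [-0.002, -0.056, 0.998, 0.001]
force: [0.5, -0.2, 1.2]
finger_gap: 0.0699
[ 0.49793212 -0.14772937  0.19640844] 96.3774656390923
(234, 168, 47, 83) ((543.456298828125, -137.21315002441406), (100.00965881347656, 48.8620719909668), 10.29343032836914)
```

View pics/w4.png

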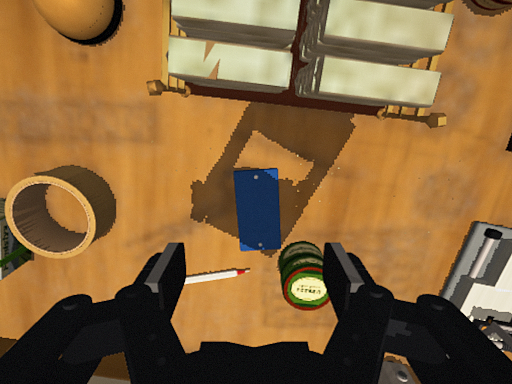

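Run:
```python
from h import *
print(plan([.5090,-.1435,.02],100.3))
```

```text
(array([-0.012 ,  0.0026,  0.1764]), np.float64(-0.0648))
```

```bash
python3 -m crank '[[[-0.012,0.0026,0],0,0.064],[[0,0,0.045],-0.065,0.064],[[0,0,0.045],0,0.064],[[0,0,0.045],0,0.064],[[0,0,0.036],0,0.064],[[0,0,0.005],0,0.064],[[0,0,0],0,0.064],[[0,0,0],0,0.064]]'
python3 - <<'E'
from h import *
print(plan([.5090,-.1435,.01],100.3))
cv2.imwrite('pics/w5.png',vision.capture('wrist'))
E
```

```text
clock: 8.7
tcp_pos: [0.5123, -0.1448, 0.0247]
tool_rot: [0.002, -0.085, 0.996, -0.001]
force: [-0.3, 0.0, 0.7]
finger_gap: 0.0638
(array([0.0031, 0.0018, 0.0147]), np.float64(-0.0104))
```

View pics/w5.png

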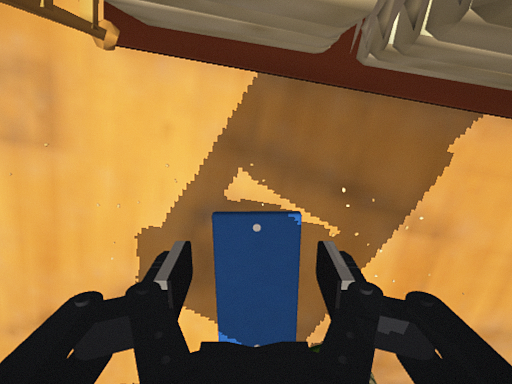

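The plate (columns 213-300) lies well centred between the fingers (190 and 318). I'll descend until I feel the counter.

```bash
python3 -m crank '[[[0.003,0.0018,0.008],-0.01,0.064],[[0,0,0.006],0,0.064],[[0,0,0],0,0.064],[[0,0,0],0,0.064]]'
python3 -m crank '[[[0,0,0.002],0,0.064],[[0,0,0],0,0.064]]'
python3 -m crank '[[[0,0,0.0015],0,0.064],[[0,0,0],0,0.064]]'
python3 -m crank '[[[0,0,0.0015],0,0.064],[[0,0,0],0,0.064]]'
```

```text
clock: 9.15
tcp_pos: [0.5071, -0.1429, 0.0087]
tool_rot: [-0.0, -0.09, 0.996, 0.0]
force: [-0.2, 0.5, -0.6]
finger_gap: 0.064
clock: 9.35
tcp_pos: [0.5072, -0.143, 0.0066]
tool_rot: [-0.0, -0.09, 0.996, 0.0]
force: [-0.1, 0.6, -0.5]
finger_gap: 0.064
clock: 9.55
tcp_pos: [0.5072, -0.143, 0.0051]
tool_rot: [-0.0, -0.09, 0.996, 0.0]
force: [-0.9, 0.1, 0.8]
finger_gap: 0.0642
clock: 9.75
tcp_pos: [0.5071, -0.1429, 0.0035]
tool_rot: [-0.0, -0.09, 0.996, 0.0]
force: [-0.9, -0.4, -0.7]
finger_gap: 0.0641
```

```bash
python3 -m crank '[[[0,0,-0.0025],0,0.055],[[0,0,0],0,0.055],[[0,0,0],0,0.055],[[0,0,0],0,0.055]]'
python3 -m crank '[[[0,0,0.001],0,0.055],[[0,0,0],0,0.055]]'
python3 -m crank '[[[0,0,0.001],0,0.055],[[0,0,0],0,0.055]]'
python3 -m crank '[[[0,0,0.001],0,0.055],[[0,0,0],0,0.055]]'
```

```text
clock: 10.15
tcp_pos: [0.5073, -0.143, 0.0063]
tool_rot: [0.0, -0.09, 0.996, -0.0]
force: [-0.1, 0.2, -0.0]
finger_gap: 0.0551
clock: 10.35
tcp_pos: [0.5071, -0.1429, 0.0051]
tool_rot: [-0.0, -0.09, 0.996, 0.0]
force: [0.1, -0.2, 1.1]
finger_gap: 0.0545
clock: 10.55
tcp_pos: [0.5072, -0.143, 0.0041]
tool_rot: [-0.0, -0.09, 0.996, 0.0]
force: [0.2, -1.0, 0.2]
finger_gap: 0.055
clock: 10.75
tcp_pos: [0.5073, -0.143, 0.004]
tool_rot: [-0.0, -0.09, 0.996, 0.0]
force: [-3.7, 1.4, 7.1]
finger_gap: 0.0552
```

```bash
python3 -m crank '[[[0,0,-0.0027],0,0.055],[[0,0,0],0,0.055],[[0,0,0],0,0.04],[[0,0,0],0,0.04],[[0,0,0],0,0.04],[[0,0,0],0,0.04]]' 35
python3 -m crank '[[[0,0,-0.005],0,0.04],[[0,0,-0.015],0,0.04],[[0,0,-0.03],0,0.04],[[0,0,-0.03],0,0.04],[[0,0,-0.02],0,0.04],[[0,0,0],0,0.04]]'
python3 - <<'E'
from h import *
im=vision.capture('wrist');cv2.imwrite('pics/w6.png',im)
print(tool()[0],ang())
E
```

```text
clock: 11.35
tcp_pos: [0.5076, -0.1432, 0.0064]
tool_rot: [0.0, -0.09, 0.996, -0.0]
force: [-2.9, -0.3, 5.3]
finger_gap: 0.0487
clock: 11.95
tcp_pos: [0.5095, -0.1438, 0.1101]
tool_rot: [0.003, -0.09, 0.996, -0.002]
force: [0.1, 0.2, -1.6]
finger_gap: 0.0486
[ 0.50814047 -0.14330848  0.10770645] 100.32953885579312
```

View pics/w6.png

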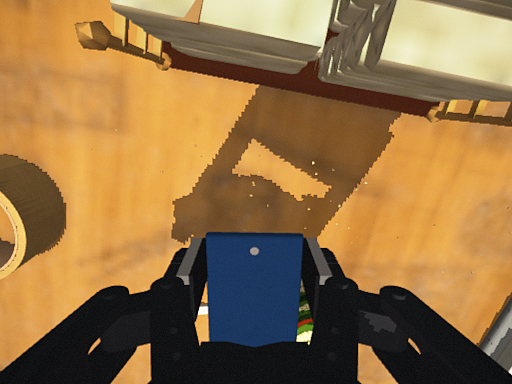

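```bash
cat >> h.py <<'E'
TH=np.radians(-5.7);ER=np.array([[np.cos(TH),-np.sin(TH)],[np.sin(TH),np.cos(TH)]]);EO=np.array([.5928,.1616])
def W(x,y,z): return [*(EO+ER@np.array([x,y])/1000),z/1000]
def L(p): return (ER.T@(np.array(p[:2])-EO)*1000).round(2)
E
python3 - <<'E'
from h import *
c=cal('wrist');p,R,s=tool()
for u,v in ((208,233),(302,233),(255,233)):
    q=onz(c,u,v,p[2]-.0004);print((R.T@(q-p)*1000).round(1))
t=cal('top');print('box',[onz(t,u,v,.07).round(3) for u,v in ((150,253),(128,252),(140,272),(172,255),(160,236))])
print(plan(W(-92,-1,50),84.3), plan(W(-92,-1,110),84.3))
E
```

```text
[ 13.8 -22.7   0.4]
[13.9 24.4  0.3]
[13.9  0.9  0.4]
box [array([0.491, 0.304, 0.07 ]), array([0.494, 0.352, 0.07 ]), array([0.451, 0.325, 0.07 ]), array([0.486, 0.256, 0.07 ]), array([0.528, 0.283, 0.07 ])]
(array([-0.0491,  0.3093,  0.0573]), np.float64(0.2798)) (array([-0.0493,  0.3092, -0.0027]), np.float64(0.2798))
```

```bash
python3 -m crank '[[[-0.007,0.0442,0],0,0.04],[[-0.007,0.0442,0],0,0.04],[[-0.007,0.0442,0],0,0.04],[[-0.007,0.0442,0],0,0.04],[[-0.007,0.0442,0],0,0.04],[[-0.007,0.0442,0],0,0.04],[[-0.007,0.0442,0],0,0.04],[[0,0,0],0.14,0.04],[[0,0,0],0.14,0.04],[[0,0,0],0,0.04],[[0,0,0],0,0.04]]'
python3 - <<'E'
from h import *
im=vision.capture('wrist');cv2.imwrite('pics/w7.png',im)
p=tool()[0];print(p,L(p),ang(),plan(W(-92,-1,42),84.3),tool()[2]['force'])
E
```

```text
clock: 13.1
tcp_pos: [0.4989, 0.1699, 0.1043]
tool_rot: [-0.001, 0.048, 0.999, -0.0]
force: [-0.3, -0.4, -2.5]
finger_gap: 0.0483
[0.49924298 0.16977241 0.10472117] [-93.91  -1.16] 84.39414722623813 (array([-0.002 ,  0.0002,  0.0627]), np.float64(0.0016)) [-0.13743696 -0.78045785 -1.71489413]
```

View pics/w7.png

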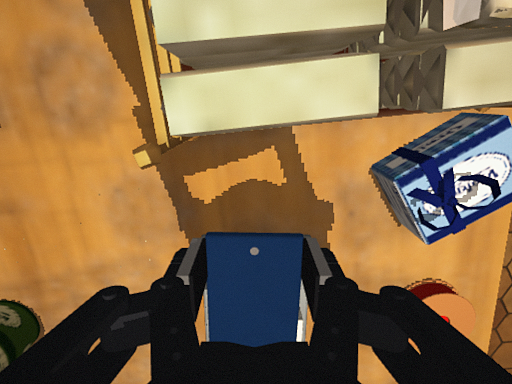

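Run:
```python
from h import *
s=cal('side');t=cal('top')
print('base',onz(s,184,190,0))
for uv in ((184,150),(182,118),(180,108),(150,104)):
  o,d=ray(s,*uv)
  for x in (.40,.42,.44):
    print(uv,(o+d*(x-o[0])/d[0]).round(3))
for z in (0,.05,.1,.15): print(z,onz(t,233,275,z).round(3),onz(t,200,278,z).round(3))
```

```text
base [0.44696225 0.15407649 0.        ]
(184, 150) [ 0.4    0.666 -0.253]
(184, 150) [ 0.42   0.49  -0.126]
(184, 150) [0.44  0.315 0.001]
(182, 118) [ 0.4    0.724 -0.151]
(182, 118) [ 0.42   0.54  -0.038]
(182, 118) [0.44  0.357 0.075]
(180, 108) [ 0.4    0.697 -0.094]
(180, 108) [0.42  0.517 0.011]
(180, 108) [0.44  0.337 0.117]
(150, 104) [0.4   0.162 0.23 ]
(150, 104) [0.42  0.056 0.291]
(150, 104) [ 0.44  -0.049  0.351]
0 [0.441 0.129 0.   ] [0.435 0.205 0.   ]
0.05 [0.441 0.125 0.05 ] [0.436 0.198 0.05 ]
0.1 [0.441 0.121 0.1  ] [0.436 0.19  0.1  ]
0.15 [0.442 0.117 0.15 ] [0.437 0.182 0.15 ]
```

Run:
```python
from h import *
s=cal('side')
for y in(.125,.25):print(proj(s,[[.43,y,z] for z in (0,.03,.06,.09,.12,.15)]).round(0).tolist())
im=cv2.imread('pics/side0.png')
cv2.imwrite('pics/crate.png',cv2.resize(im[90:210,75:230],None,fx=5,fy=5,interpolation=cv2.INTER_CUBIC))
```

```text
[[176.0, 199.0], [175.0, 189.0], [173.0, 179.0], [172.0, 169.0], [170.0, 158.0], [168.0, 146.0]]
[[179.0, 166.0], [178.0, 156.0], [176.0, 146.0], [175.0, 136.0], [174.0, 126.0], [172.0, 115.0]]
```

View pics/crate.png

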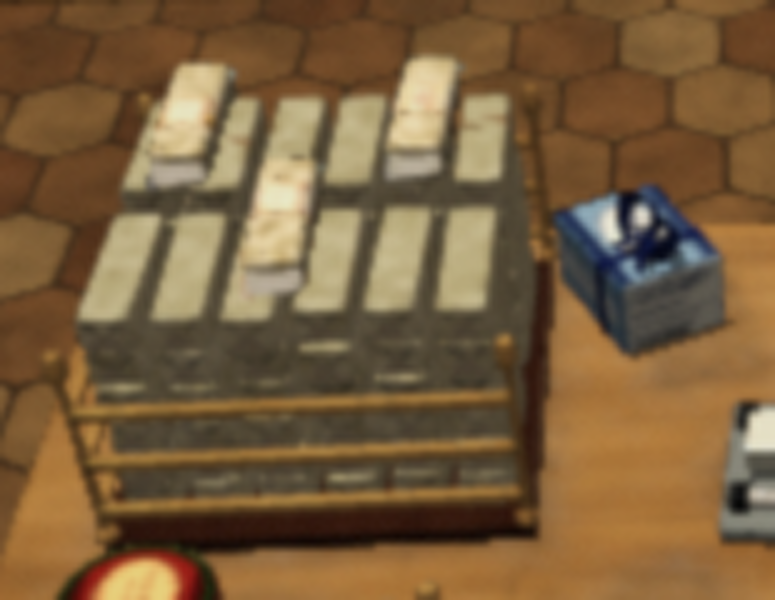

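The crate by the robot is about 0.13 m high and its front is at x≈0.44. To stay clear of it I'll lower the plate a little further in (tool x = -70, y = -3).

```bash
python3 -m crank '[[[-0.024,-0.0018,0],0.0016,0.04],[[0,0,0.03],0,0.04],[[0,0,0.022],0,0.04],[[0,0,0],0,0.04],[[0,0,0],0,0.04]]'
python3 - <<'E'
from h import *
im=vision.capture('side');cv2.imwrite('pics/s8.png',cv2.resize(im[110:230,190:330],None,fx=5,fy=5))
p,R,s=tool();print(p,L(p),ang(),plan(W(-70,-3,40),84.3),s['force'])
E
```

```text
clock: 13.65
tcp_pos: [0.5233, 0.1656, 0.0536]
tool_rot: [-0.001, 0.051, 0.999, -0.0]
force: [-0.8, 0.3, -2.2]
finger_gap: 0.0489
[0.52426525 0.16587855 0.05473579] [-68.62  -2.55] 84.20663314724538 (array([ 0.0014, -0.0005,  0.0147]), np.float64(-0.0016)) [ 0.07337171 -0.13902574 -2.40885798]
```

View pics/s8.png

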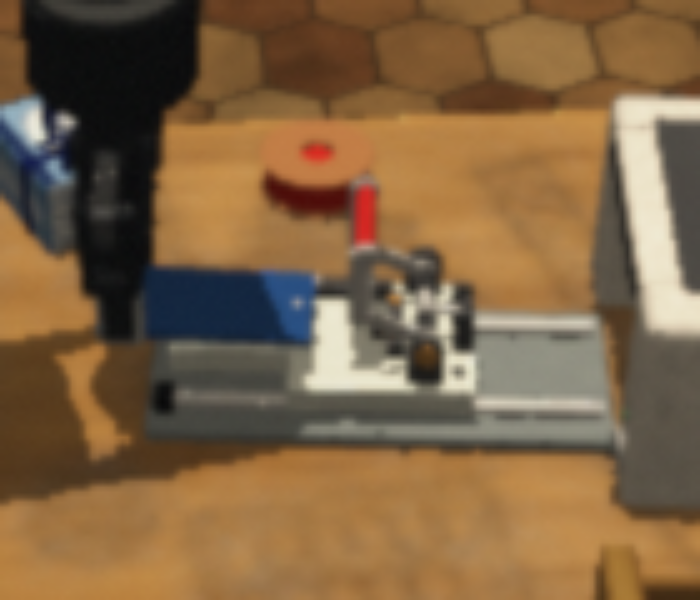

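The plate sits above the tongue with its front end short of the rail, and it is aligned. I'll lower it until I feel the bed.

```bash
python3 -m crank '[[[0,0,0.01],0,0.04],[[0,0,0.004],0,0.04],[[0,0,0],0,0.04],[[0,0,0],0,0.04]]'
python3 -m crank '[[[0,0,0.0015],0,0.04],[[0,0,0],0,0.04]]'
python3 -m crank '[[[0,0,0.001],0,0.04],[[0,0,0],0,0.04]]'
python3 -m crank '[[[0,0,0.001],0,0.04],[[0,0,0],0,0.04]]'
```

```text
clock: 14.1
tcp_pos: [0.5237, 0.166, 0.04]
tool_rot: [0.0, 0.051, 0.999, -0.0]
force: [0.2, -0.0, -2.8]
finger_gap: 0.0485
clock: 14.3
tcp_pos: [0.5237, 0.166, 0.0385]
tool_rot: [0.0, 0.051, 0.999, 0.0]
force: [-0.2, -0.1, -2.4]
finger_gap: 0.0485
clock: 14.5
tcp_pos: [0.5238, 0.166, 0.0374]
tool_rot: [0.0, 0.051, 0.999, 0.0]
force: [0.6, 0.2, -2.1]
finger_gap: 0.0485
clock: 14.7
tcp_pos: [0.5239, 0.166, 0.0366]
tool_rot: [0.0, 0.051, 0.999, 0.0]
force: [-0.9, 0.7, -2.2]
finger_gap: 0.0486
```

```bash
python3 -m crank '[[[0,0,0.0007],0,0.04],[[0,0,0],0,0.04]]'
python3 -m crank '[[[0,0,0.0007],0,0.04],[[0,0,0],0,0.04]]'
python3 -c "
from h import *
p,R,s=tool();print(L(p),ang(),s['force'],s['moment'])"
```

```text
clock: 14.9
tcp_pos: [0.5239, 0.1661, 0.0364]
tool_rot: [0.0, 0.051, 0.999, 0.0]
force: [-2.4, 0.6, 3.7]
finger_gap: 0.0483
clock: 15.1
tcp_pos: [0.5239, 0.1661, 0.036]
tool_rot: [-0.0, 0.051, 0.999, -0.0]
force: [-4.8, -0.4, 7.6]
finger_gap: 0.0485
[-69.04  -2.4 ] 84.19293787582578 [-4.84478378 -0.43235276  7.56995637] [-0.16231855  0.73571332  0.00426124]
```

```bash
python3 -m crank '[[[0,0,-0.0013],0,0.04],[[-0.005,0,0],0,0.04],[[-0.005,0,0],0,0.04],[[-0.004,0,0],0,0.04],[[0,0,0],0,0.04]]'
python3 -m crank '[[[0,0.001,0],0,0.04],[[0,0,0],0,0.04]]'
python3 -m crank '[[[0,0.0005,0],0,0.04],[[0,0,0],0,0.04]]'
python3 -m crank '[[[0,0.0005,0],0,0.04],[[0,0,0],0,0.04]]'
python3 -c "
from h import *
p,R,s=tool();print(L(p),ang(),s['force'],s['moment'])"
```

```text
clock: 15.6
tcp_pos: [0.5387, 0.1646, 0.0365]
tool_rot: [0.001, 0.051, 0.999, 0.0]
force: [-2.1, 0.5, 0.3]
finger_gap: 0.0487
clock: 15.8
tcp_pos: [0.5386, 0.1653, 0.0365]
tool_rot: [0.001, 0.051, 0.999, -0.0]
force: [2.1, -2.4, 1.7]
finger_gap: 0.0483
clock: 16.0
tcp_pos: [0.5383, 0.166, 0.0365]
tool_rot: [0.001, 0.051, 0.999, 0.0]
force: [0.6, -2.5, 1.4]
finger_gap: 0.0486
clock: 16.2
tcp_pos: [0.5381, 0.1666, 0.0365]
tool_rot: [0.0, 0.051, 0.999, -0.0]
force: [0.5, -2.5, 1.0]
finger_gap: 0.0484
[-54.95  -0.51] 84.19266514275729 [ 0.51807678 -2.46352409  0.96057446] [-0.40840282 -0.21744408 -0.08075728]
```

```bash
python3 -m crank '[[[0,0,-0.0005],0,0.04],[[0,0,0],0,0.04]]'
python3 -m crank '[[[0,0.0005,0],0,0.04],[[0,0,0],0,0.04]]'
python3 -m crank '[[[0,0.0005,0],0,0.04],[[0,0,0],0,0.04]]'
python3 -c "
from h import *
p,R,s=tool();print(L(p),ang(),s['force'],s['moment'])"
```

```text
clock: 16.4
tcp_pos: [0.5375, 0.1668, 0.0365]
tool_rot: [-0.0, 0.051, 0.999, 0.0]
force: [0.4, 0.1, -0.1]
finger_gap: 0.0486
clock: 16.6
tcp_pos: [0.5374, 0.1671, 0.0365]
tool_rot: [-0.0, 0.051, 0.999, -0.0]
force: [0.6, -1.8, 0.2]
finger_gap: 0.0483
clock: 16.8
tcp_pos: [0.5375, 0.1675, 0.0365]
tool_rot: [-0.0, 0.051, 0.999, -0.0]
force: [-0.3, -1.4, 0.2]
finger_gap: 0.0487
[-55.6    0.42] 84.18434099138216 [-0.27875465 -1.43572054  0.17224895] [-0.26276808  0.09192918 -0.05706468]
```

```bash
for i in 1; do python3 -m crank '[[[0,0.0005,0],0,0.04],[[0,0,0],0,0.04]]'
python3 -m crank '[[[0,0.0005,0],0,0.04],[[0,0,0],0,0.04]]'
python3 -m crank '[[[0,0.0005,0],0,0.04],[[0,0,0],0,0.04]]'; done
python3 -c "
from h import *
p,R,s=tool();print(L(p),ang(),s['force'],s['moment'])
cv2.imwrite('pics/w9.png',vision.capture('wrist'))
im=vision.capture('side');cv2.imwrite('pics/s9.png',cv2.resize(im[110:230,190:330],None,fx=5,fy=5))"
```

```text
clock: 17.0
tcp_pos: [0.5377, 0.1682, 0.0365]
tool_rot: [-0.0, 0.051, 0.999, 0.0]
force: [-0.4, -0.7, -0.5]
finger_gap: 0.0486
clock: 17.2
tcp_pos: [0.5378, 0.1687, 0.0366]
tool_rot: [-0.0, 0.051, 0.999, 0.0]
force: [0.0, -0.4, -1.6]
finger_gap: 0.0487
clock: 17.4
tcp_pos: [0.5378, 0.1689, 0.0366]
tool_rot: [-0.0, 0.051, 0.999, -0.0]
force: [-0.3, -1.0, -2.6]
finger_gap: 0.0488
[-55.44   1.83] 84.18941279680743 [-0.25569644 -1.04707757 -2.55991283] [-0.29745653  0.16345183 -0.10750565]
```

View pics/s9.png

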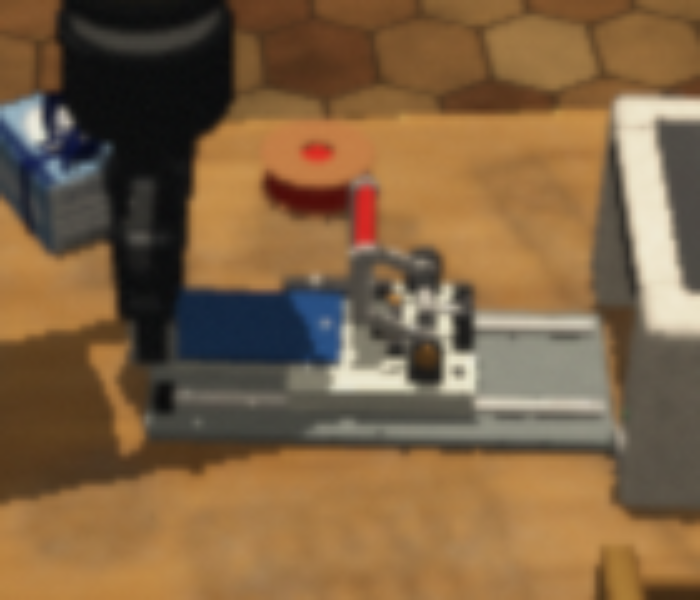

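View pics/w9.png

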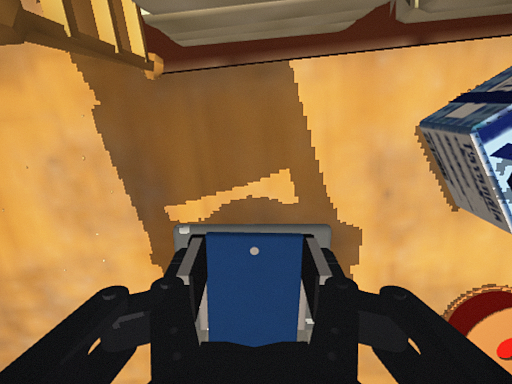

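```bash
python3 -m crank '[[[0,0.0005,0],0,0.04],[[0,0,0],0,0.04]]'
python3 -m crank '[[[0,0.0005,0],0,0.04],[[0,0,0],0,0.04]]'
python3 -c "
from h import *
p,R,s=tool();print(L(p),ang(),s['force'],s['moment'])"
```

```text
clock: 17.7
tcp_pos: [0.5378, 0.1691, 0.0366]
tool_rot: [-0.0, 0.051, 0.999, -0.0]
force: [-1.0, -4.3, -0.3]
finger_gap: 0.0488
clock: 17.9
tcp_pos: [0.5378, 0.1693, 0.0365]
tool_rot: [-0.001, 0.051, 0.999, -0.001]
force: [-1.3, -5.4, -0.6]
finger_gap: 0.0484
[-55.51   2.15] 84.1650890018078 [-1.33015802 -5.35563994 -0.61855397] [-0.94936803  0.17985887 -0.38987341]
```

```bash
python3 -m crank '[[[0,-0.0009,0],0,0.04],[[0,0,0],0,0.04],[[-0.002,0,0],0,0.04],[[-0.002,0,0],0,0.04],[[-0.002,0,0],0,0.04],[[-0.002,0,0],0,0.04],[[-0.002,0,0],0,0.04],[[0,0,0],0,0.04]]'
python3 -c "
from h import *
p,R,s=tool();print(L(p),ang(),s['force'],s['moment'])"
```

```text
clock: 18.7
tcp_pos: [0.5467, 0.168, 0.0365]
tool_rot: [-0.002, 0.051, 0.999, -0.0]
force: [-5.0, -3.4, 2.2]
finger_gap: 0.0483
[-46.52   1.77] 84.20290111703004 [-5.01878497 -3.35301123  2.16193735] [-0.70726679  0.94509039 -0.13707023]
```

```bash
python3 -m crank '[[[0,-0.0004,-0.0007],0,0.04],[[0,0,0],0,0.04],[[0,0,0],0,0.04]]'
python3 -m crank '[[[-0.001,0,0],0,0.04],[[-0.001,0,0],0,0.04],[[0,0,0],0,0.04]]'
python3 -c "
from h import *
p,R,s=tool();print(L(p),ang(),s['force'],s['moment'])"
```

```text
clock: 19.0
tcp_pos: [0.5476, 0.1678, 0.0372]
tool_rot: [-0.0, 0.051, 0.999, -0.0]
force: [-2.7, -2.8, -1.7]
finger_gap: 0.0487
clock: 19.3
tcp_pos: [0.5501, 0.1675, 0.0375]
tool_rot: [0.0, 0.051, 0.999, -0.0]
force: [-2.3, -2.9, -2.2]
finger_gap: 0.0485
[-43.04   1.62] 84.1891710412644 [-2.29176373 -2.93768299 -2.15270255] [-0.51017553  0.46587024 -0.17397405]
```

```bash
python3 -m crank '[[[0,-0.0005,0.0003],0,0.04],[[-0.001,0,0],0,0.04],[[-0.001,0,0],0,0.04],[[0,0,0],0,0.04]]'
python3 -m crank '[[[-0.001,0,0],0,0.04],[[0,0,0],0,0.04]]'
python3 -m crank '[[[-0.001,0,0],0,0.04],[[0,0,0],0,0.04]]'
python3 -c "
from h import *
p,R,s=tool();print(L(p),ang(),s['force'],s['moment'])"
```

```text
clock: 19.7
tcp_pos: [0.5527, 0.1671, 0.0376]
tool_rot: [0.001, 0.051, 0.999, 0.0]
force: [-0.2, -0.7, -1.6]
finger_gap: 0.0484
clock: 19.9
tcp_pos: [0.5534, 0.1669, 0.0375]
tool_rot: [0.001, 0.051, 0.999, 0.0]
force: [-0.5, -0.6, -2.4]
finger_gap: 0.0487
clock: 20.1
tcp_pos: [0.5543, 0.1668, 0.0374]
tool_rot: [0.0, 0.051, 0.999, 0.0]
force: [-0.8, -1.0, -1.7]
finger_gap: 0.0486
[-38.78   1.35] 84.18885260753248 [-0.83571614 -0.96268893 -1.70790887] [-0.02950027  0.03454156  0.02758437]
```

```bash
python3 -m crank '[[[0,0,0.0007],0,0.04],[[-0.0007,0,0],0,0.04],[[0,0,0],0,0.04]]'
python3 -m crank '[[[-0.0007,0,0],0,0.04],[[0,0,0],0,0.04]]'
python3 -m crank '[[[-0.0007,0,0],0,0.04],[[0,0,0],0,0.04]]'
python3 -m crank '[[[-0.0007,0,0],0,0.04],[[0,0,0],0,0.04]]'
python3 -c "
from h import *
p,R,s=tool();print(L(p),ang(),s['force'],s['moment'])"
```

```text
clock: 20.4
tcp_pos: [0.5547, 0.1667, 0.0366]
tool_rot: [0.0, 0.051, 0.999, 0.0]
force: [-0.9, 0.5, -0.4]
finger_gap: 0.0484
clock: 20.6
tcp_pos: [0.5554, 0.1665, 0.0366]
tool_rot: [0.0, 0.051, 0.999, 0.0]
force: [-1.7, -0.2, -1.8]
finger_gap: 0.0485
clock: 20.8
tcp_pos: [0.5561, 0.1664, 0.0366]
tool_rot: [0.0, 0.051, 0.999, 0.0]
force: [-1.2, -0.3, -0.8]
finger_gap: 0.0489
clock: 21.0
tcp_pos: [0.5568, 0.1663, 0.0365]
tool_rot: [0.0, 0.051, 0.999, -0.0]
force: [-0.7, -0.2, -1.0]
finger_gap: 0.0488
[-36.32   1.12] 84.18962682071125 [-0.69447661 -0.17804175 -0.95060078] [ 0.03010597  0.16032302 -0.01674859]
```

```bash
python3 -m crank '[[[-0.0006,0,0],0,0.04],[[0,0,0],0,0.04]]'
python3 -m crank '[[[-0.0006,0,0],0,0.04],[[0,0,0],0,0.04]]'
python3 -m crank '[[[-0.0006,0,0],0,0.04],[[0,0,0],0,0.04]]'
python3 -c "
from h import *
p,R,s=tool();print(L(p),ang(),s['force'],s['moment'])"
```

```text
clock: 21.2
tcp_pos: [0.5574, 0.1663, 0.0365]
tool_rot: [0.0, 0.051, 0.999, 0.0]
force: [-0.4, -0.3, -0.5]
finger_gap: 0.0485
clock: 21.4
tcp_pos: [0.558, 0.1662, 0.0365]
tool_rot: [0.0, 0.051, 0.999, -0.0]
force: [-1.5, -0.0, -1.1]
finger_gap: 0.0486
clock: 21.6
tcp_pos: [0.5581, 0.1662, 0.0365]
tool_rot: [-0.001, 0.051, 0.999, -0.0]
force: [-2.9, 0.0, 1.9]
finger_gap: 0.0486
[-35.01   1.14] 84.18774485605364 [-2.90127099  0.03933388  1.85867641] [ 0.00640683  0.64672027 -0.02542235]
```

```bash
python3 -m crank '[[[-0.0003,0,0],0,0.04],[[0,0,0],0,0.04]]'
python3 -c "
from h import *
p,R,s=tool();print(L(p),ang(),s['force'],s['moment'])
cv2.imwrite('pics/w10.png',vision.capture('wrist'))
for n in ('side','top'):
  im=vision.capture(n)
  im=im[110:230,190:330] if n=='side' else im[135:245,170:270]
  cv2.imwrite(f'pics/{n}10.png',cv2.resize(im,None,fx=5,fy=5,interpolation=2))"
```

```text
clock: 21.8
tcp_pos: [0.5581, 0.1662, 0.0365]
tool_rot: [-0.001, 0.051, 0.999, -0.0]
force: [-5.6, 0.8, 3.4]
finger_gap: 0.0486
[-34.94   1.15] 84.19306109907158 [-5.62969171  0.81211753  3.39272313] [ 0.05618066  0.86940429 -0.04071789]
```

View pics/side10.png

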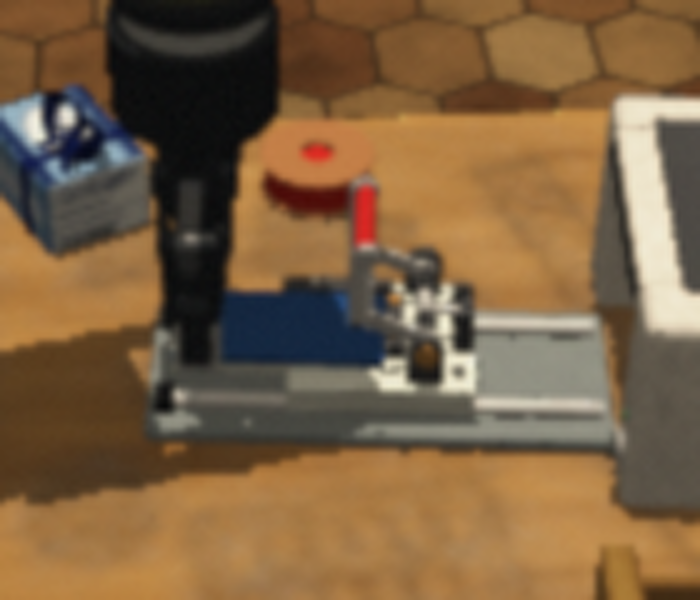

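View pics/top10.png

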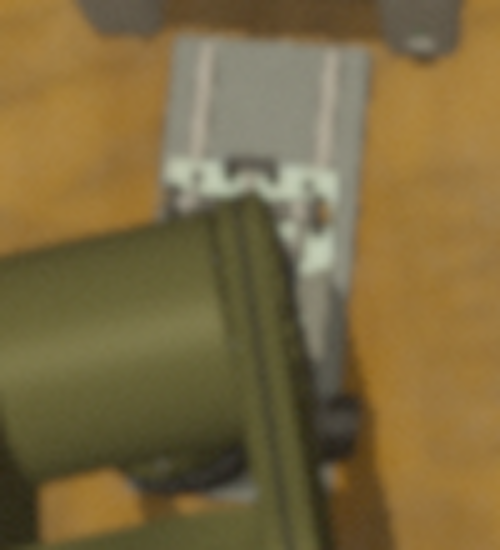

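The stop is felt: tool x stays at about -34.9 while the force rises to 5.6 N. I'll ease off and then feel for the rail.

```bash
python3 -m crank '[[[0.0007,0,-0.0004],0,0.04],[[0,0,0],0,0.04],[[0,0.0004,0],0,0.04],[[0,0,0],0,0.04]]'
python3 -m crank '[[[0,0.0004,0],0,0.04],[[0,0,0],0,0.04]]'
python3 -m crank '[[[0,0.0004,0],0,0.04],[[0,0,0],0,0.04]]'
python3 -c "
from h import *
p,R,s=tool();print(L(p),ang(),s['force'],s['moment'])"
```

```text
clock: 22.35
tcp_pos: [0.5581, 0.1664, 0.0367]
tool_rot: [-0.0, 0.051, 0.999, -0.0]
force: [-1.6, -0.1, -1.4]
finger_gap: 0.0484
clock: 22.55
tcp_pos: [0.5581, 0.1666, 0.0367]
tool_rot: [-0.0, 0.051, 0.999, -0.0]
force: [-1.0, -3.2, -0.5]
finger_gap: 0.0487
clock: 22.75
tcp_pos: [0.5581, 0.1667, 0.0367]
tool_rot: [-0.0, 0.051, 0.999, -0.001]
force: [-1.4, -5.4, -2.4]
finger_gap: 0.0484
[-35.05   1.59] 84.1803588446101 [-1.42827106 -5.38743518 -2.39673806] [-0.77746556  0.26647315 -0.23167761]
```

```bash
python3 -m crank '[[[0,-0.0005,0.0003],0,0.04],[[0,0,0],0,0.04],[[0,0,0],0,0.04]]'
python3 -c "
from h import *
p,R,s=tool();print(L(p),ang(),s['force'],s['moment'])"
python3 -m crank '[[[0,0,0],-0.005,0.04],[[0,0,0],0,0.04],[[0,0,0],0,0.04]]'
python3 -c "
from h import *
p,R,s=tool();print(L(p),ang(),s['force'],s['moment'])"
python3 -m crank '[[[0,0,0],-0.005,0.04],[[0,0,0],0,0.04],[[0,0,0],0,0.04]]'
python3 -c "
from h import *
p,R,s=tool();print(L(p),ang(),s['force'],s['moment'])"
```

```text
clock: 23.05
tcp_pos: [0.5581, 0.1666, 0.0366]
tool_rot: [-0.0, 0.051, 0.999, -0.0]
force: [-3.1, -4.2, -0.8]
finger_gap: 0.0486
[-35.05   1.54] 84.18660127913098 [-3.05396071 -4.20243131 -0.83924579] [-0.73175505  0.39185736 -0.27186916]
clock: 23.35
tcp_pos: [0.5581, 0.1665, 0.0366]
tool_rot: [-0.0, 0.048, 0.999, -0.0]
force: [-2.0, -6.2, -0.5]
finger_gap: 0.049
[-34.96   1.39] 84.47122631824551 [-1.98685956 -6.20863838 -0.46801032] [-0.88739303  0.37962253 -0.26512691]
clock: 23.65
tcp_pos: [0.5582, 0.1663, 0.0366]
tool_rot: [0.0, 0.046, 0.999, -0.001]
force: [-2.1, -6.3, -0.5]
finger_gap: 0.0482
[-34.88   1.23] 84.74521284402223 [-2.063406   -6.335011   -0.48403446] [-0.98748106  0.36852557 -0.3153739 ]
```

```bash
python3 -m crank '[[[0,-0.0008,0],0,0.04],[[0,0,0],0,0.04],[[0,0,0],0,0.04]]'
python3 -c "
from h import *
p,R,s=tool();print(L(p),ang(),s['force'],s['moment'])"
python3 -m crank '[[[0,0,0],0,0.056],[[0,0,0],0,0.06],[[0,0,0],0,0.06],[[0,0,0],0,0.06]]'
python3 -c "
from h import *
p,R,s=tool();print(L(p),ang(),s['force'],s['moment'])"
```

```text
clock: 23.95
tcp_pos: [0.5582, 0.1661, 0.0367]
tool_rot: [0.0, 0.046, 0.999, -0.0]
force: [-1.9, -4.0, -1.3]
finger_gap: 0.0487
[-34.87   1.06] 84.76947870828934 [-1.92447903 -4.01460324 -1.29981982] [-0.62301131  0.20634723 -0.23394133]
clock: 24.35
tcp_pos: [0.5586, 0.1665, 0.0371]
tool_rot: [0.001, 0.046, 0.999, 0.0]
force: [0.1, 0.2, -0.3]
finger_gap: 0.0598
[-34.49   1.5 ] 84.7768985755529 [ 0.11590297  0.15563156 -0.31278221] [-0.02908325  0.01164673  0.04000061]
```

```bash
python3 -m crank '[[[0,0,-0.02],0.004,0.06],[[0,0,-0.02],0.004,0.06],[[0.017,-0.0005,0],0,0.05],[[0.017,-0.0005,0],0,0.034],[[0,0,0],0,0.034],[[0,0,0.02],0,0.034],[[0,0,0.0195],0,0.034],[[0,0,0],0,0.034],[[0,0,0],0,0.034]]'
python3 -c "
from h import *
p,R,s=tool();print(p,L(p),ang(),s['force'],s['moment'],s['finger_gap'])
cv2.imwrite('pics/w11.png',vision.capture('wrist'))
im=vision.capture('side');cv2.imwrite('pics/s11.png',cv2.resize(im[110:230,190:330],None,fx=5,fy=5))"
```

```text
clock: 25.25
tcp_pos: [0.5244, 0.1685, 0.037]
tool_rot: [-0.0, 0.05, 0.999, -0.0]
force: [0.3, 0.0, 0.5]
finger_gap: 0.0341
[0.52443916 0.16849671 0.03704742] [-68.71   0.07] 84.30233750873542 [0.30107981 0.02329964 0.4717495 ] [ 0.05919167 -0.05206116 -0.02047761] 0.03407646413771833
```

View pics/s11.png

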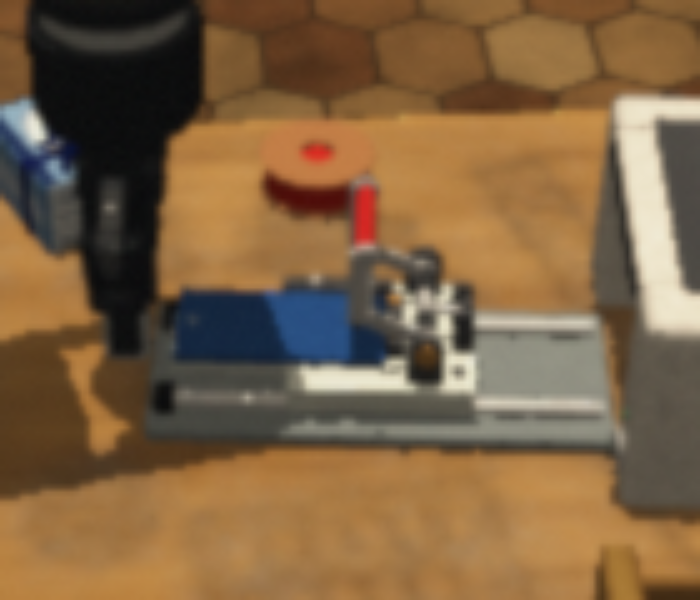

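View pics/w11.png

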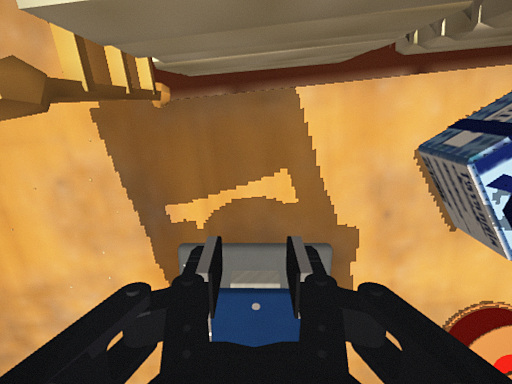

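The plate is lying flat under the raised clip, and the fingers straddle the tongue behind its rear edge. I'll push forward lightly.

```bash
python3 -m crank '[[[-0.003,0,0],0,0.034],[[-0.003,0,0],0,0.034],[[0,0,0],0,0.034]]'
python3 -m crank '[[[-0.001,0,0],0,0.034],[[0,0,0],0,0.034]]'
python3 -m crank '[[[-0.0006,0,0],0,0.034],[[0,0,0],0,0.034]]'
python3 -m crank '[[[-0.0006,0,0],0,0.034],[[0,0,0],0,0.034]]'
python3 -c "
from h import *
p,R,s=tool();print(p,L(p),ang(),s['force'],s['moment'],s['finger_gap'])"
```

```text
clock: 25.65
tcp_pos: [0.5311, 0.1679, 0.0379]
tool_rot: [0.001, 0.05, 0.999, 0.0]
force: [0.7, -0.3, 0.6]
finger_gap: 0.0338
clock: 25.85
tcp_pos: [0.5313, 0.1678, 0.0372]
tool_rot: [0.0, 0.05, 0.999, 0.0]
force: [1.0, 1.1, -0.3]
finger_gap: 0.0338
clock: 26.05
tcp_pos: [0.5317, 0.1677, 0.0371]
tool_rot: [-0.0, 0.05, 0.999, -0.0]
force: [-0.8, -0.5, -0.5]
finger_gap: 0.034
clock: 26.25
tcp_pos: [0.5324, 0.1677, 0.0371]
tool_rot: [0.0, 0.05, 0.999, -0.0]
force: [0.5, 0.4, -0.3]
finger_gap: 0.0339
[0.53236403 0.16765229 0.03710707] [-6.074e+01  2.000e-02] 84.30636875837845 [ 0.47796992  0.38665583 -0.29631995] [0.02054826 0.01109776 0.00664676] 0.033875258505341226
```

```bash
python3 -m crank '[[[-0.0005,0,0],0,0.034],[[0,0,0],0,0.034]]'
python3 -m crank '[[[-0.0005,0,0],0,0.034],[[0,0,0],0,0.034]]'
python3 -m crank '[[[-0.0005,0,0],0,0.034],[[0,0,0],0,0.034]]'
python3 -c "
from h import *
p,R,s=tool();print(p,L(p),ang(),s['force'],s['moment'],s['finger_gap'])"
```

```text
clock: 26.45
tcp_pos: [0.5329, 0.1676, 0.0372]
tool_rot: [0.0, 0.05, 0.999, 0.0]
force: [0.2, -0.6, -0.4]
finger_gap: 0.0342
clock: 26.65
tcp_pos: [0.5334, 0.1676, 0.0371]
tool_rot: [0.0, 0.05, 0.999, -0.0]
force: [0.2, 0.1, 0.0]
finger_gap: 0.0339
clock: 26.85
tcp_pos: [0.5339, 0.1675, 0.0371]
tool_rot: [0.0, 0.05, 0.999, -0.0]
force: [0.1, -0.0, 0.2]
finger_gap: 0.0341
[0.53386777 0.16752247 0.03712875] [-5.923e+01  4.000e-02] 84.30281383102228 [ 0.1056782  -0.0024354   0.23369955] [ 0.04411779 -0.00472327 -0.00081763] 0.034088889909313316
```

```bash
python3 -m crank '[[[-0.0005,0,0],0,0.034],[[0,0,0],0,0.034]]'
python3 -m crank '[[[-0.0005,0,0],0,0.034],[[0,0,0],0,0.034]]'
python3 -m crank '[[[-0.0005,0,0],0,0.034],[[0,0,0],0,0.034]]'
python3 -c "
from h import *
p,R,s=tool();print(p,L(p),ang(),s['force'],s['moment'],s['finger_gap'])"
```

```text
clock: 27.05
tcp_pos: [0.5344, 0.1675, 0.0371]
tool_rot: [0.0, 0.05, 0.999, 0.0]
force: [-0.8, -0.4, 0.8]
finger_gap: 0.0341
clock: 27.25
tcp_pos: [0.5348, 0.1674, 0.0371]
tool_rot: [-0.0, 0.05, 0.999, -0.0]
force: [-0.1, 0.6, 0.5]
finger_gap: 0.0344
clock: 27.45
tcp_pos: [0.5349, 0.1674, 0.037]
tool_rot: [-0.001, 0.05, 0.999, -0.0]
force: [-1.5, 0.2, 2.0]
finger_gap: 0.0339
[0.53488697 0.16741136 0.03702571] [-5.82e+01  3.00e-02] 84.2970758154496 [-1.54851074  0.16428476  2.02189544] [ 0.00929772  0.34896479 -0.05818143] 0.03388000866927026
```

```bash
python3 -m crank '[[[-0.0004,0,0],0,0.034],[[0,0,0],0,0.034]]'
python3 -m crank '[[[-0.0002,0,0],0,0.034],[[0,0,0],0,0.034]]'
python3 -c "
from h import *
p,R,s=tool();print(p,L(p),ang(),s['force'],s['moment'],s['finger_gap'])"
```

```text
clock: 27.65
tcp_pos: [0.5351, 0.1673, 0.037]
tool_rot: [-0.001, 0.05, 0.999, -0.0]
force: [-5.0, 1.2, 3.4]
finger_gap: 0.0341
clock: 27.85
tcp_pos: [0.5351, 0.1673, 0.0369]
tool_rot: [-0.001, 0.05, 0.999, -0.0]
force: [-6.4, -0.0, 3.4]
finger_gap: 0.0339
[0.53508127 0.16733589 0.03690652] [-5.8e+01 -3.0e-02] 84.29843928514788 [-6.36554469 -0.00637332  3.36363623] [-0.00953545  0.82834854 -0.13724301] 0.03386272335598273
```

```bash
python3 -m crank '[[[0.008,0,0],0,0.034],[[0,0,-0.04],0,0.034],[[0,0,-0.045],0,0.034],[[0,0,-0.045],0,0.034],[[-0.035,0,0],0,0.034],[[-0.035,0,0],0,0.034],[[0,0,0],0.148,0.034],[[0,0,0],0.148,0.034],[[0,0,0],0.148,0.034],[[0,0,0],0.148,0.034],[[0,0,0],0.148,0.034]]'
python3 -m crank '[[[0,0,0],0.148,0.034],[[0,0,0],0.148,0.034],[[0,0,0],0.148,0.034],[[0,0,0],0.148,0.034],[[0,0,0],0.148,0.034],[[0,0,0],0.09,0.034],[[0,0,0],0,0.034]]'
python3 -c "
from h import *
p,R,s=tool();print(p,L(p),ang())
im=vision.capture('wrist');cv2.imwrite('pics/w12.png',im)"
```

```text
clock: 28.95
tcp_pos: [0.598, 0.1611, 0.1671]
tool_rot: [0.001, 0.41, 0.912, 0.0]
force: [0.6, -0.4, -1.0]
finger_gap: 0.034
clock: 29.65
tcp_pos: [0.5979, 0.1612, 0.1672]
tool_rot: [0.001, 0.741, 0.672, 0.001]
force: [0.8, 1.2, 0.4]
finger_gap: 0.0338
[0.59788543 0.16115293 0.16722844] [5.1  0.06] -5.624911888234362
```

View pics/w12.png

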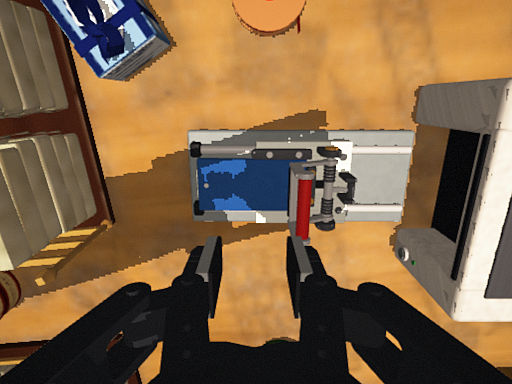

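```bash
python3 -c "
from h import *
im=cv2.imread('pics/w12.png');cv2.imwrite('pics/w12z.png',cv2.resize(im[135:245,185:345],None,fx=5,fy=5,interpolation=cv2.INTER_CUBIC))"
```

```text
(no output)
```

View pics/w12z.png

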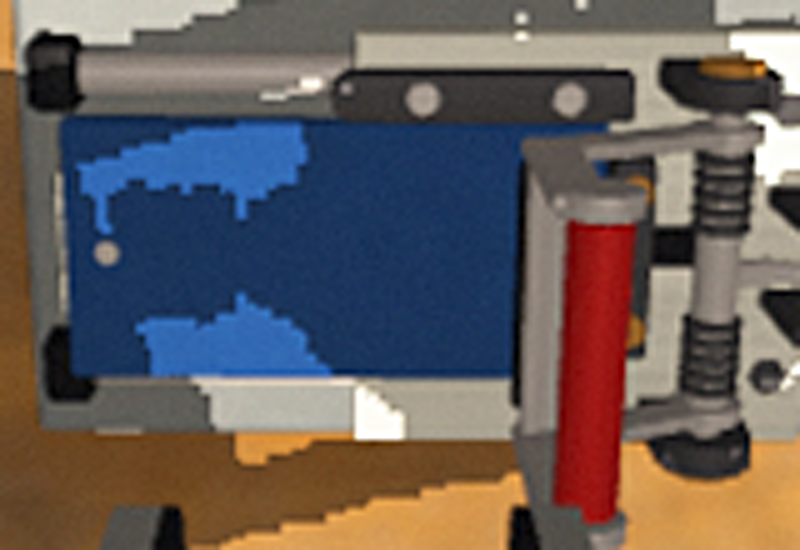

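Run:
```python
from h import *
im=cv2.imread('pics/w12.png');c=cal('wrist')
hsv=cv2.cvtColor(im,cv2.COLOR_BGR2HSV);m=cv2.inRange(hsv,(100,120,40),(128,255,255))
def fit(pts,z):
    P=np.array([L(onz(c,u,v,z)) for u,v in pts]);k=np.polyfit(P[:,0],P[:,1],1);r=P[:,1]-np.polyval(k,P[:,0]);
    g=abs(r)<.8;k=np.polyfit(P[g,0],P[g,1],1);return np.degrees(np.arctan(k[0])).round(2),np.polyval(k,[-40,0,40]).round(2)
g=cv2.cvtColor(im,cv2.COLOR_BGR2GRAY).astype(float);b=im[:,:,0].astype(float)-im[:,:,2]
def cross(col,r0,r1,img,th,rev=False):
    v=img[r0:r1,col]; i=np.where((v[:-1]-th)*(v[1:]-th)<=0)[0]
    if not len(i):return None
    i=i[-1] if rev else i[0];return r0+i+(th-v[i])/(v[i+1]-v[i]+1e-9)
low=[(u,cross(u,200,222,b,40,True)) for u in range(203,285)];low=[p for p in low if p[1]]
up=[(u,cross(u,150,175,b,40)) for u in range(200,250)];up=[p for p in up if p[1]]
ru=[(u,cross(u,152,170,b,40)) for u in range(258,300)];ru=[p for p in ru if p[1]]
print('lower edge',fit(low,.036));print('upper',fit(up,.036));print('under rail',fit(ru,.036),'as rail top',fit(ru,.038))
# rail outer edge (upper) bright->dark
ro=[(u,cross(u,140,155,g,90)) for u in range(258,308)];ro=[p for p in ro if p[1]]
print('rail outer',fit(ro,.038))
rear=[]
for v in range(163,207):
    r=b[v,185:225];i=np.where((r[:-1]<40)&(r[1:]>=40))[0]
    if len(i):rear.append((185+i[0]+(40-r[i[0]])/(r[i[0]+1]-r[i[0]]),v))
P=np.array([L(onz(c,u,v,.036)) for u,v in rear]);k=np.polyfit(P[:,1],P[:,0],1);print('rear x',np.median(P[:,0]),np.degrees(np.arctan(-k[0])))
```

```text
lower edge (np.float64(0.13), array([-24.  , -23.91, -23.82]))
upper (np.float64(-0.36), array([25.9 , 25.65, 25.4 ]))
under rail (np.float64(0.12), array([24.71, 24.8 , 24.88])) as rail top (np.float64(0.12), array([25.1 , 25.19, 25.28]))
rail outer (np.float64(-1.4), array([37.46, 36.49, 35.51]))
rear x -47.379999999999995 -0.5330096117535503
```

The wrist view shows the plate parallel to the rail: the edges differ by less than 0.05°, and the offset agrees within the calibration error. A light side push opposite the rail should settle whether it touches.

```bash
python3 -m crank '[[[-0.047,-0.001,0],0,0.0],[[0,0,0.03],0,0],[[0,0,0.04],0,0],[[0,0,0.03],0,0],[[0,0,0.016],0,0],[[0,0,0.0105],0,0],[[0,0,0],0,0],[[0,0,0],0,0]]'
python3 -c "
from h import *
p,R,s=tool();print(p,L(p),ang(),s['force'],s['finger_gap'])
cv2.imwrite('pics/w13.png',vision.capture('wrist'))
im=vision.capture('side');cv2.imwrite('pics/s13.png',cv2.resize(im[110:230,190:330],None,fx=5,fy=5))"
```

```text
clock: 30.5
tcp_pos: [0.5932, 0.1147, 0.0421]
tool_rot: [0.001, 0.741, 0.672, 0.001]
force: [0.2, -0.2, -0.4]
finger_gap: -0.0003
[0.5931821  0.11472933 0.04205298] [  5.04 -46.6 ] -5.616229402088802 [ 0.18464263 -0.15499039 -0.39890151] -0.0002721942266427285
```

View pics/s13.png

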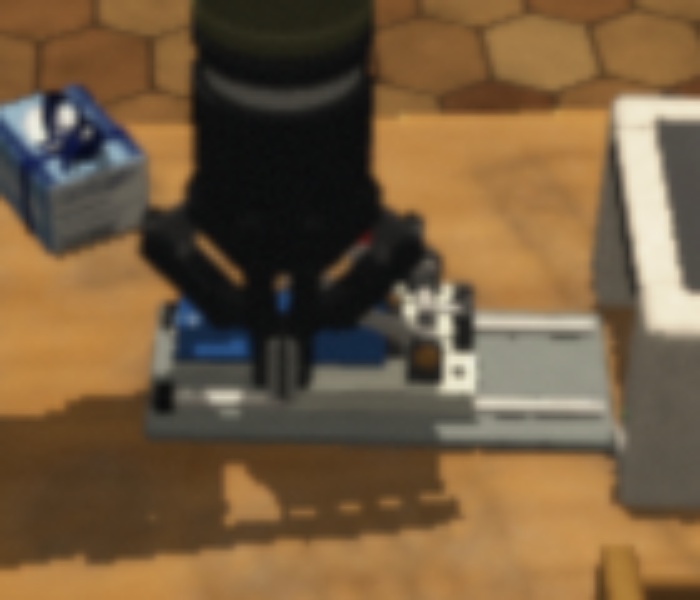

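View pics/w13.png

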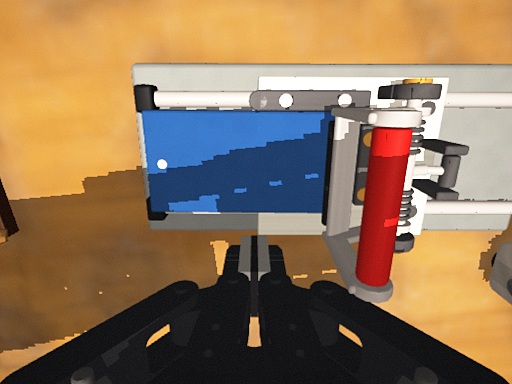

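The gripper's knuckles stick out towards the clip bar in this orientation, so pushing like this could hit it. I'll rise, turn 90° so the knuckles lie along y, and come back down.

```bash
python3 -m crank '[[[0,0,-0.04],0,0.0],[[0,0,-0.03],0,0],[[-0.006,-0.004,0],-0.148,0],[[0,0,0],-0.148,0],[[0,0,0],-0.148,0],[[0,0,0],-0.148,0],[[0,0,0],-0.148,0],[[0,0,0],-0.148,0],[[0,0,0],-0.148,0],[[0,0,0],-0.148,0],[[0,0,0],-0.148,0],[[0,0,0],-0.148,0]]'
python3 -m crank '[[[0,0,0],-0.088,0],[[0,0,0.03],0,0],[[0,0,0.03],0,0],[[0,0,0.01],0,0],[[0,0,0],0,0],[[0,0,0],0,0]]'
python3 -c "
from h import *
p,R,s=tool();print(p,L(p),ang(),s['force'],s['finger_gap'])
cv2.imwrite('pics/w14.png',vision.capture('wrist'))
im=vision.capture('side');cv2.imwrite('pics/s14.png',cv2.resize(im[110:230,190:330],None,fx=5,fy=5))"
```

```text
clock: 31.8
tcp_pos: [0.5883, 0.109, 0.1124]
tool_rot: [0.001, 0.091, 0.996, 0.0]
force: [0.4, -0.1, 0.3]
finger_gap: -0.0001
clock: 32.4
tcp_pos: [0.5885, 0.1091, 0.0422]
tool_rot: [0.001, 0.051, 0.999, 0.0]
force: [-0.1, 0.1, 0.4]
finger_gap: -0.0001
[0.58852287 0.10905176 0.04222242] [  0.96 -52.71] 84.19409816705836 [-0.06668353  0.0867292   0.36286258] -0.00013317017280259163
```

View pics/s14.png

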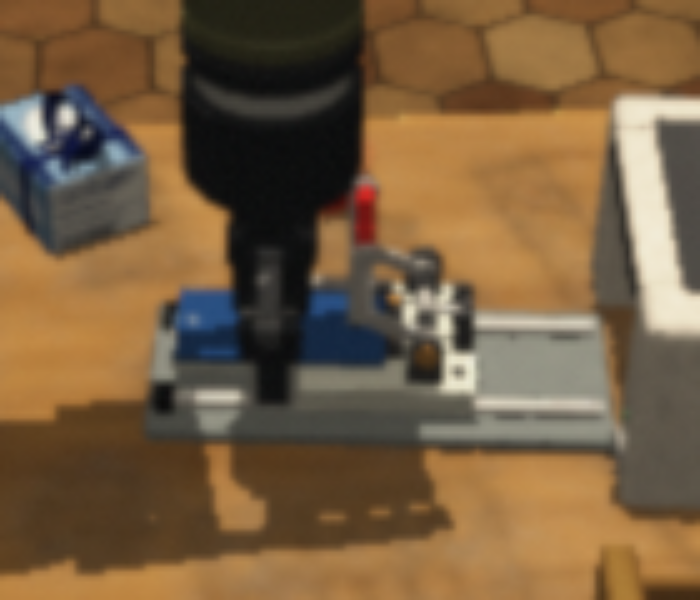

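View pics/w14.png

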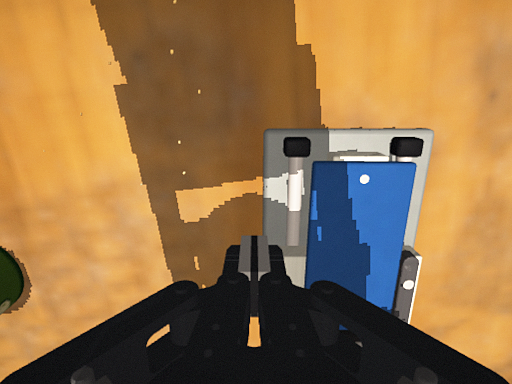

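```bash
python3 -m crank '[[[0,0.005,0.0005],0,0.0],[[0,0.004,0],0,0],[[0,0,0],0,0]]'
python3 -m crank '[[[0,0.002,0],0,0],[[0,0,0],0,0]]'
python3 -m crank '[[[0,0.001,0],0,0],[[0,0,0],0,0]]'
python3 -m crank '[[[0,0.001,0],0,0],[[0,0,0],0,0]]'
python3 -c "
from h import *
p,R,s=tool();print(p,L(p),ang(),s['force'],s['finger_gap'])"
```

```text
clock: 32.8
tcp_pos: [0.5887, 0.1185, 0.0407]
tool_rot: [0.0, 0.05, 0.999, 0.0]
force: [0.5, -0.1, 0.0]
finger_gap: -0.0
clock: 33.0
tcp_pos: [0.5885, 0.1201, 0.0402]
tool_rot: [-0.0, 0.051, 0.999, 0.0]
force: [-0.3, -0.1, -0.2]
finger_gap: -0.0002
clock: 33.2
tcp_pos: [0.5886, 0.1209, 0.0401]
tool_rot: [-0.0, 0.051, 0.999, -0.0]
force: [0.6, -0.6, -0.3]
finger_gap: -0.0
clock: 33.4
tcp_pos: [0.5887, 0.1219, 0.0401]
tool_rot: [-0.0, 0.051, 0.999, 0.0]
force: [0.6, -0.4, -0.6]
finger_gap: -0.0001
[0.58874363 0.12189361 0.04012846] [ -0.09 -39.91] 84.18959198510008 [ 0.64738928 -0.37368842 -0.56763438] -0.00011842187473995222
```

```bash
python3 -m crank '[[[0,0.001,0],0,0.0],[[0,0,0],0,0]]'
python3 -m crank '[[[0,0.001,0],0,0],[[0,0,0],0,0]]'
python3 -m crank '[[[0,0.0008,0],0,0],[[0,0,0],0,0]]'
python3 -m crank '[[[0,0.0006,0],0,0],[[0,0,0],0,0]]'
python3 -c "
from h import *
p,R,s=tool();print(p,L(p),ang(),s['force'],s['finger_gap'])
cv2.imwrite('pics/w15.png',vision.capture('wrist'))"
```

```text
clock: 33.6
tcp_pos: [0.5888, 0.1229, 0.0401]
tool_rot: [0.0, 0.051, 0.999, 0.0]
force: [0.4, -0.8, 0.8]
finger_gap: 0.0
clock: 33.8
tcp_pos: [0.589, 0.1239, 0.0402]
tool_rot: [0.0, 0.051, 0.999, 0.0]
force: [-0.1, 0.5, -0.5]
finger_gap: 0.0
clock: 34.0
tcp_pos: [0.589, 0.1247, 0.0401]
tool_rot: [0.0, 0.051, 0.999, 0.0]
force: [-0.0, -0.2, 0.3]
finger_gap: 0.0
clock: 34.2
tcp_pos: [0.5891, 0.1253, 0.0402]
tool_rot: [0.0, 0.051, 0.999, 0.0]
force: [0.6, 0.1, -0.6]
finger_gap: 0.0001
[0.5891016  0.1252957  0.04015085] [ -0.07 -36.49] 84.19307815437651 [ 0.57886068  0.14862308 -0.63358881] 5.976497022378709e-05
```

View pics/w15.png

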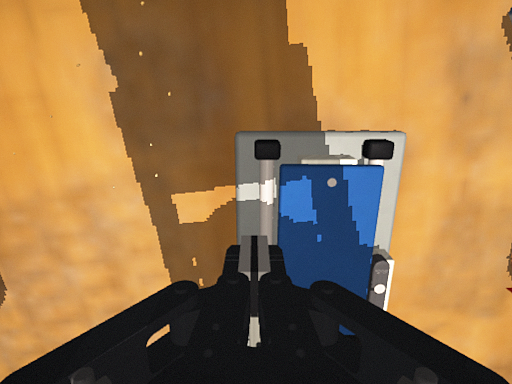

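```bash
python3 -m crank '[[[0,0.001,0],0,0.0],[[0,0,0],0,0]]'
python3 -m crank '[[[0,0.0007,0],0,0],[[0,0,0],0,0]]'
python3 -m crank '[[[0,0.0007,0],0,0],[[0,0,0],0,0]]'
python3 -m crank '[[[0,0.0007,0],0,0],[[0,0,0],0,0]]'
python3 -c "
from h import *
p,R,s=tool();print(p,L(p),ang(),s['force'],s['finger_gap'])"
```

```text
clock: 34.45
tcp_pos: [0.5892, 0.1263, 0.0401]
tool_rot: [0.0, 0.051, 0.999, 0.0]
force: [0.3, -1.0, 1.1]
finger_gap: -0.0002
clock: 34.65
tcp_pos: [0.5893, 0.127, 0.0401]
tool_rot: [0.0, 0.051, 0.999, 0.0]
force: [0.4, 0.9, 0.2]
finger_gap: 0.0001
clock: 34.85
tcp_pos: [0.5893, 0.1277, 0.0401]
tool_rot: [-0.0, 0.051, 0.999, 0.0]
force: [0.6, 0.4, -0.4]
finger_gap: 0.0
clock: 35.05
tcp_pos: [0.5894, 0.1284, 0.0401]
tool_rot: [0.0, 0.051, 0.999, 0.0]
force: [-0.1, 0.6, 0.4]
finger_gap: 0.0002
[0.58940575 0.12840099 0.04014749] [ -0.08 -33.37] 84.1944753523545 [-0.09876987  0.59985332  0.43097705] 0.00021690907477157895
```

```bash
python3 -m crank '[[[0,0.0007,0],0,0.0],[[0,0,0],0,0]]'
python3 -m crank '[[[0,0.0007,0],0,0],[[0,0,0],0,0]]'
python3 -m crank '[[[0,0.0007,0],0,0],[[0,0,0],0,0]]'
python3 -c "
from h import *
p,R,s=tool();print(p,L(p),ang(),s['force'],s['finger_gap'])"
```

```text
clock: 35.25
tcp_pos: [0.5895, 0.1291, 0.0401]
tool_rot: [0.0, 0.051, 0.999, 0.0]
force: [0.6, 0.4, 0.7]
finger_gap: -0.0
clock: 35.45
tcp_pos: [0.5895, 0.1298, 0.0401]
tool_rot: [-0.0, 0.051, 0.999, 0.0]
force: [0.1, 0.7, 0.1]
finger_gap: 0.0002
clock: 35.65
tcp_pos: [0.5896, 0.1305, 0.0401]
tool_rot: [0.0, 0.051, 0.999, 0.0]
force: [0.1, 1.2, 0.3]
finger_gap: -0.0001
[0.58961338 0.1304662  0.0401379 ] [ -0.08 -31.3 ] 84.19559716675674 [0.08698802 1.1954607  0.34086899] -0.00010576955542741247
```

```bash
python3 -m crank '[[[0,0.0006,0],0,0.0],[[0,0,0],0,0]]'
python3 -m crank '[[[0,0.0006,0],0,0],[[0,0,0],0,0]]'
python3 -c "
from h import *
p,R,s=tool();print(p,L(p),ang(),s['force'],s['finger_gap'])
cv2.imwrite('pics/w16.png',vision.capture('wrist'))"
```

```text
clock: 35.85
tcp_pos: [0.5896, 0.1308, 0.0401]
tool_rot: [-0.0, 0.051, 0.999, -0.0]
force: [0.0, -1.1, 0.9]
finger_gap: 0.0001
clock: 36.05
tcp_pos: [0.5896, 0.131, 0.0401]
tool_rot: [-0.0, 0.051, 0.999, -0.001]
force: [-0.4, -3.9, 1.1]
finger_gap: 0.0004
[0.58963025 0.1309547  0.04010877] [ -0.11 -30.81] 84.19825569010641 [-0.38440962 -3.93803946  1.06223452] 0.00042176973487650205
```

View pics/w16.png

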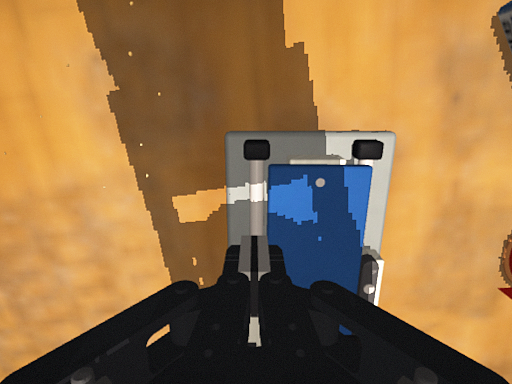

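Contact was stiff at once: 3.9 N with only about 0.2 mm of movement, so the plate is against the rail. I'll withdraw and go back to the bar.

```bash
python3 -m crank '[[[0,-0.012,0],0,0.0],[[0,0,-0.04],0,0],[[0,0,-0.045],0,0.0],[[0,0,-0.045],0,0.03],[[-0.02,0.02,0],0.148,0.03],[[-0.01,0.03,0],0.148,0.03],[[0,0,0],0.148,0.03],[[0,0,0],0.148,0.03],[[0,0,0],0.148,0.03],[[0,0,0],0.148,0.03],[[0,0,0],0.148,0.03],[[0,0,0],0.148,0.03]]'
python3 -m crank '[[[0,0,0],0.148,0.03],[[0,0,0],0.148,0.03],[[0,0,0],0.09,0.03],[[0,0,0],0,0.03]]'
python3 -c "
from h import *
p,R,s=tool();print(p,L(p),ang(),s['force'],s['finger_gap'],L([.6133,.1597]),L([.6338,.1577]))
print(plan(W(40.5,0,120),-5.7))
cv2.imwrite('pics/w17.png',vision.capture('wrist'))"
```

```text
clock: 37.3
tcp_pos: [0.6275, 0.1641, 0.17]
tool_rot: [-0.0, 0.602, 0.799, 0.001]
force: [-0.3, -0.3, -1.2]
finger_gap: 0.0299
clock: 37.7
tcp_pos: [0.6275, 0.164, 0.17]
tool_rot: [-0.0, 0.742, 0.671, 0.0]
force: [-0.0, 0.1, -0.0]
finger_gap: 0.0301
[0.62745549 0.1639845  0.17000027] [34.25  5.81] -5.767342161166713 [-0.02213037  0.12383044 -0.00940792] 0.03005780521649284 [20.59  0.15] [41.18  0.19]
(array([-0.0059,  0.0063,  0.05  ]), np.float64(-0.0012))
```

View pics/w17.png

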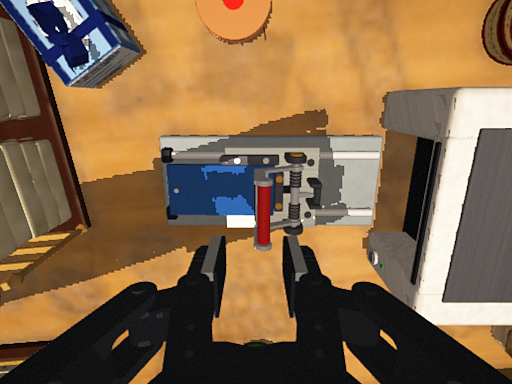

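Run:
```python
from h import *
im=cv2.imread('pics/w17.png');c=cal('wrist')
hsv=cv2.cvtColor(im,cv2.COLOR_BGR2HSV);m=cv2.inRange(hsv,(0,150,60),(6,255,255))|cv2.inRange(hsv,(174,150,60),(180,255,255))
m[:150]=0
k,l,st,ce=cv2.connectedComponentsWithStats(m);i=1+st[1:,4].argmax();print(st[i],ce[i],L(onz(c,*ce[i],.096)))
cv2.imwrite('pics/w17z.png',cv2.resize(im[130:255,155:330],None,fx=4.5,fy=4.5,interpolation=2))
```

```text
[257 186  14  59 720] [263.45277778 215.12083333] [40.76 -0.71]
```

View pics/w17z.png

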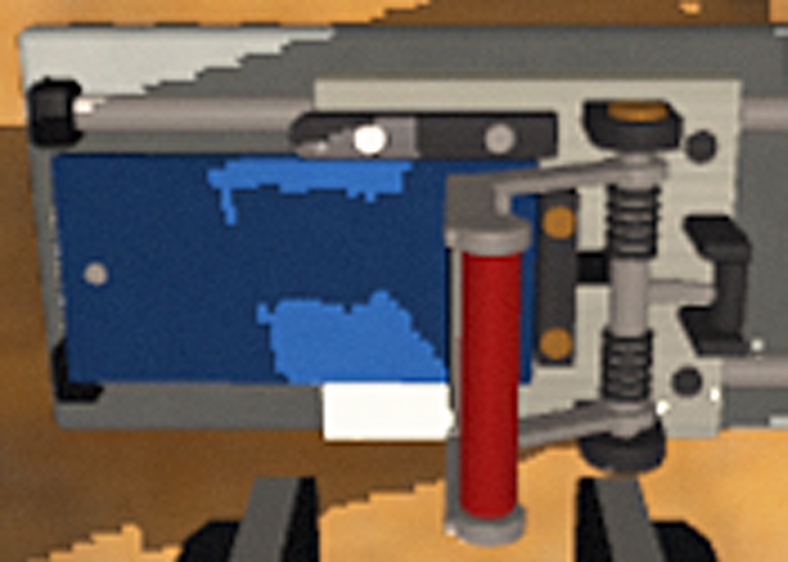

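Run:
```python
from h import *
im=cv2.imread('pics/w17.png')
cv2.imwrite('pics/w17y.png',cv2.resize(im[160:222,250:290],None,fx=12,fy=9,interpolation=cv2.INTER_NEAREST))
```

```text
(no output)
```

View pics/w17y.png

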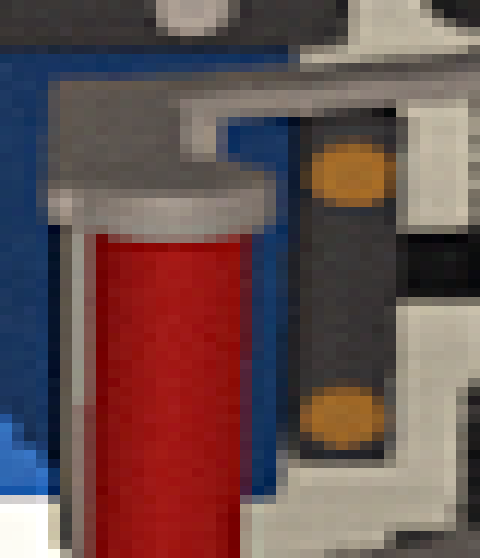

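The plate's blue meets the stop's edge with no bed showing between them, and no button stands out. The bar's axis is at local x = 40.8. Next I'll grip the bar.

```bash
python3 -m crank '[[[-0.006,0.0065,0],0,0.028],[[0,0,0.03],0,0.028],[[0,0,0.025],0,0.028],[[0,0,0.0205],0,0.028],[[0,0,0],0,0.028],[[0,0,0],0,0.028]]'
python3 -c "
from h import *
p,R,s=tool();print(p,L(p),ang(),s['force'],s['finger_gap'])"
python3 -m crank '[[[0,0,0],0,0.01],[[0,0,0],0,0.0],[[0,0,0],0,0.0],[[0,0,0],0,0],[[0,0,0],0,0]]' 25
python3 -c "
from h import *
p,R,s=tool();print(p,L(p),ang(),s['force'],s['finger_gap'])"
```

```text
clock: 38.35
tcp_pos: [0.6336, 0.1572, 0.0946]
tool_rot: [-0.0, 0.742, 0.671, -0.0]
force: [-0.5, 0.4, -0.0]
finger_gap: 0.028
[0.63358684 0.15716622 0.09463107] [41.03 -0.36] -5.745334407623491 [-0.52497631  0.39047381 -0.01839801] 0.028033536654782056
clock: 38.85
tcp_pos: [0.6338, 0.1577, 0.0966]
tool_rot: [0.0, 0.742, 0.671, 0.001]
force: [-3.2, -0.6, 5.3]
finger_gap: 0.0085
[0.63381719 0.15767894 0.09660568] [41.2   0.17] -5.746795705685414 [-3.15944587 -0.55929545  5.28424688] 0.008450511123462569
```

```bash
python3 -c "
import numpy as np
a=.4795+np.linspace(.54,.06,17);P=56.36*np.c_[-np.cos(a),-np.sin(a)];print(np.diff(P,axis=0).round(2).tolist(), (P[-1]-P[0]).round(2))"
```

```text
[[-1.43, 0.91], [-1.4, 0.95], [-1.37, 0.99], [-1.34, 1.03], [-1.31, 1.07], [-1.28, 1.11], [-1.24, 1.15], [-1.21, 1.18], [-1.17, 1.22], [-1.13, 1.25], [-1.1, 1.29], [-1.06, 1.32], [-1.02, 1.35], [-0.97, 1.38], [-0.93, 1.41], [-0.89, 1.44]] [-18.83  19.06]
```

```bash
python3 -m crank '[[[0,-0.0014,0.0009],0,0.0],[[0,-0.0014,0.00095],0,0],[[0,-0.0014,0.001],0,0],[[0,-0.0013,0.001],0,0],[[0,-0.0013,0.0011],0,0],[[0,-0.0013,0.0011],0,0],[[0,0,0],0,0]]'
python3 -m crank '[[[0,-0.0012,0.00115],0,0.0],[[0,-0.0012,0.0012],0,0],[[0,-0.0012,0.0012],0,0],[[0,-0.0011,0.00125],0,0],[[0,-0.0011,0.0013],0,0],[[0,0,0],0,0]]'
python3 -c "
from h import *
p,R,s=tool();print(p,L(p),ang(),s['force'],s['finger_gap'])"
```

```text
clock: 39.55
tcp_pos: [0.628, 0.1583, 0.0922]
tool_rot: [0.002, 0.742, 0.671, 0.003]
force: [-0.7, -0.7, 7.5]
finger_gap: 0.0086
clock: 40.15
tcp_pos: [0.6199, 0.1591, 0.0832]
tool_rot: [0.0, 0.742, 0.671, 0.001]
force: [-1.0, 0.9, 2.5]
finger_gap: 0.0086
[0.61992725 0.15906291 0.08322083] [27.25  0.17] -5.756552647252043 [-1.01330814  0.88481292  2.46727959] 0.00863818343287144
```

```bash
python3 -m crank '[[[0,-0.0005,0.0007],0,0.0],[[0,-0.0005,0.0007],0,0],[[0,-0.0005,0.0007],0,0],[[0,-0.0005,0.0007],0,0],[[0,-0.0005,0.0007],0,0],[[0,-0.0005,0.0007],0,0],[[0,0,0],0,0]]'
python3 -c "
from h import *
p,R,s=tool();print(p,L(p),ang(),s['force'],s['finger_gap'])"
python3 -m crank '[[[0,-0.0004,0.0007],0,0],[[0,-0.0004,0.0007],0,0],[[0,-0.0004,0.0007],0,0],[[0,0,0],0,0]]'
python3 -c "
from h import *
p,R,s=tool();print(p,L(p),ang(),s['force'],s['finger_gap'])"
```

```text
clock: 40.85
tcp_pos: [0.6163, 0.1594, 0.0777]
tool_rot: [-0.0, 0.742, 0.671, -0.0]
force: [-3.0, 1.9, -0.9]
finger_gap: 0.0088
[0.61625119 0.15935021 0.07772881] [23.56  0.09] -5.762440757562168 [-3.00827856  1.89315039 -0.86001756] 0.008781702903199146
clock: 41.25
tcp_pos: [0.6152, 0.1595, 0.0759]
tool_rot: [-0.0, 0.742, 0.671, -0.0]
force: [-2.0, 2.8, -0.3]
finger_gap: 0.0091
[0.61516509 0.15947953 0.07588586] [22.47  0.11] -5.760017599052103 [-1.96173128  2.7642411  -0.30401323] 0.009135174093928928
```

```bash
python3 -m crank '[[[0,-0.0003,0.0006],0,0],[[0,0,0],0,0]]'
python3 -m crank '[[[0,-0.0003,0.0006],0,0],[[0,0,0],0,0]]'
python3 -c "
from h import *
p,R,s=tool();print(p,L(p),ang(),s['force'],s['finger_gap'])
im=vision.capture('side');cv2.imwrite('pics/s18.png',cv2.resize(im[110:230,190:330],None,fx=5,fy=5,interpolation=2))"
```

```text
clock: 41.45
tcp_pos: [0.6151, 0.1595, 0.0757]
tool_rot: [-0.0, 0.742, 0.671, 0.0]
force: [-2.3, 2.7, -0.1]
finger_gap: 0.0084
clock: 41.65
tcp_pos: [0.615, 0.1595, 0.0754]
tool_rot: [0.0, 0.742, 0.671, 0.0]
force: [-3.1, 1.8, 3.7]
finger_gap: 0.0086
[0.61498285 0.15948782 0.07541651] [22.28  0.1 ] -5.761807012627213 [-3.10829739  1.75772199  3.68693104] 0.008620261733711061
```

View pics/s18.png

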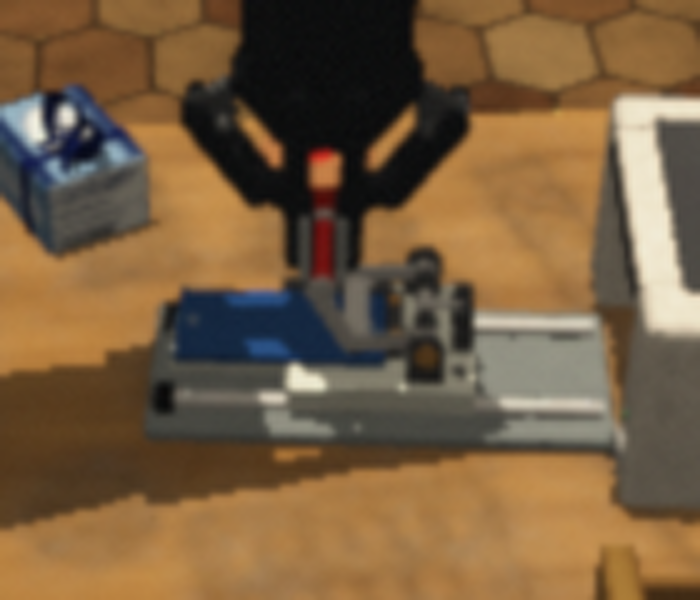

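The foot has landed: motion has stopped and the force is turning upward. I'll open the fingers and withdraw.

```bash
python3 -m crank '[[[0,0,-0.0004],0,0],[[0,0,0],0,0],[[0,0,0],0,0.012],[[0,0,0],0,0.016],[[0,0,0],0,0.026],[[0,0,0],0,0.026],[[0,0,0],0,0.026]]'
python3 -c "
from h import *
p,R,s=tool();print(p,L(p),s['force'],s['finger_gap'])"
python3 -m crank '[[[0,0,-0.02],0,0.026],[[0,0,-0.04],0,0.026],[[0,0,-0.04],0,0.026],[[-0.01,0,-0.02],0,0.026],[[0,0,0],0,0.026],[[0,0,0],0,0.026]]'
python3 -c "
from h import *
p,R,s=tool();print(p,L(p),s['force'],s['finger_gap'])
w=vision.capture('wrist');cv2.imwrite('pics/w19.png',w);cv2.imwrite('pics/w19z.png',cv2.resize(w[130:255,155:330],None,fx=4.5,fy=4.5,interpolation=2))
im=vision.capture('side');cv2.imwrite('pics/s19.png',cv2.resize(im[110:230,190:330],None,fx=5,fy=5,interpolation=2))"
```

```text
clock: 42.4
tcp_pos: [0.6148, 0.1592, 0.0753]
tool_rot: [0.0, 0.742, 0.671, -0.0]
force: [0.4, 0.1, 0.2]
finger_gap: 0.026
[0.61483501 0.15920889 0.07529312] [22.16 -0.19] [0.3873675  0.12257415 0.16071635] 0.026007649506004635
clock: 43.0
tcp_pos: [0.6137, 0.1494, 0.1953]
tool_rot: [0.0, 0.742, 0.671, 0.0]
force: [-1.7, -0.6, -0.1]
finger_gap: 0.0259
[0.6137291  0.14937975 0.19528351] [ 22.04 -10.08] [-1.74401516 -0.59740005 -0.14987937] 0.02591430174271752
```

View pics/s19.png

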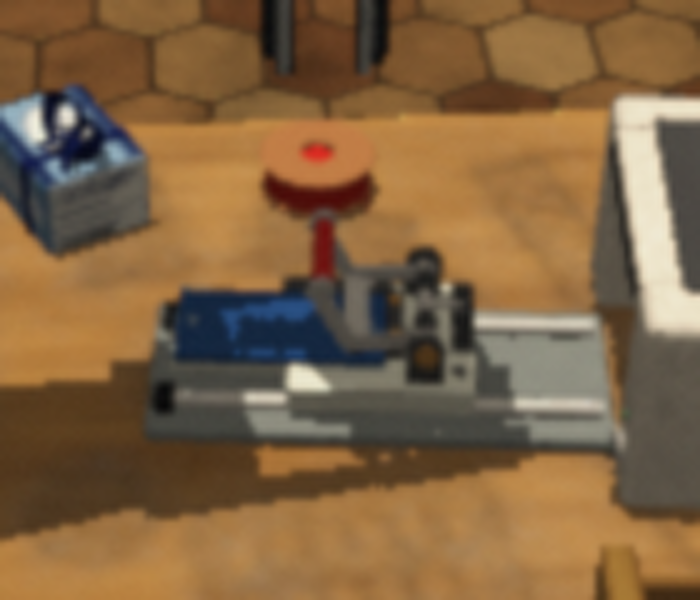

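View pics/w19.png

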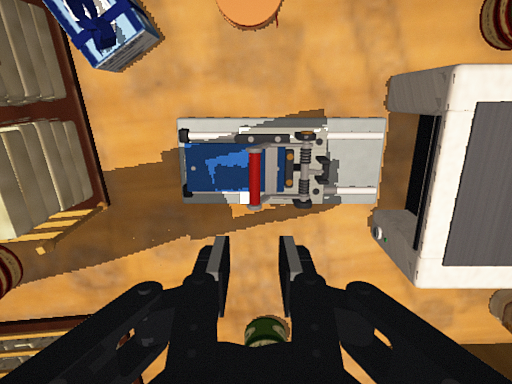

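View pics/w19z.png

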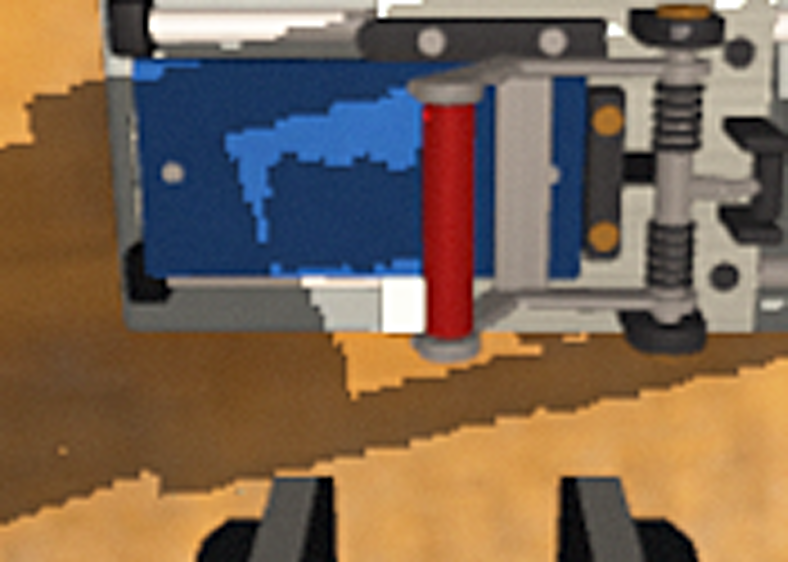

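Run:
```python
from h import *
im=cv2.imread('pics/w19.png')
cv2.imwrite('pics/w19y.png',cv2.resize(im[138:198,255:300],None,fx=12,fy=9,interpolation=cv2.INTER_NEAREST))
```

```text
(no output)
```

View pics/w19y.png

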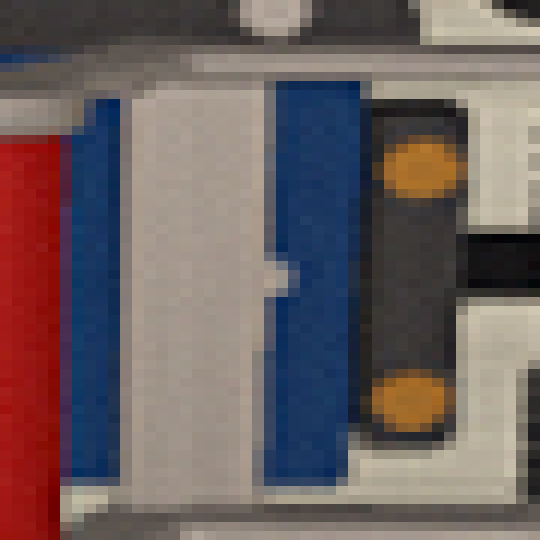

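```bash
python3 -c "
from h import *
print(ctrl.sense()['clock']);print(ticket.sign_off())"
```

```text
43.1
the job is handed in; nothing more can be done
None
```

The plate is loaded and clamped, and I handed the job in at 43.1 s of the 72 s allowed; the sign-off gives no verdict.

- **Clip up:** I gripped the red bar and lifted it along its arc. After letting go, it stayed up by itself.
- **Stop and rail:** I slid the plate in along the rail. The stop showed as stiff contact with the plate's front edge about 51 mm beyond the engraver's origin. I let go, then pushed lightly from the rear and from the side. Both pushes met firm contact at once.
- **Forces:** The highest single-axis readings were about 6.4 N, on both the stop and the rail. Most readings were taken only at the end of each short step, so a brief higher peak between them would not show.
- **Clip down:** I took the bar again and lowered it with the gripper until the foot rested on the plate. Then I opened the fingers and withdrew.

**Last checks:**
- The final pictures show the foot on the plate, with the plate's edges parallel to the rail and the stop.
- There is no visible gap at either face, and the robot is touching nothing.
- The blue box and spool appear unmoved in the last pictures. The arm's path kept clear of the tin and pen, but I did not re-measure them.

**Uncertain or in disagreement:**
- The brass button cannot be seen under the clip, so I inferred that it is pushed in from the firm stop contact and the closed gap.
- Rail contact was felt about 1.5–2 mm further left than my first camera fit predicted. I relied on the felt contact.

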